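Cap the power sensor and stow the drilled clamps on the bent rod

ROBOT

A 6-joint arm with a two-finger parallel gripper is mounted at the origin on the work surface. World frame = base frame: x ahead of the robot, y to its left, z up, the work surface at z = 0. Lengths are in m, angles in rad, forces in N, time in s.
With the tool pointing down it reaches from about 0.325 to 0.9 m from the base axis. Payload 6.1 kg.
Tool frame: the origin (TCP) lies on the centre line of the jaws, within the pads' length; the fingertips stand 19 mm ahead of it and the grasp point (between the pads) is the TCP (manip.tip_reach is the distance from the TCP to the fingertips, in m); z points along the fingers, y is the line along which they close (so a half turn about z gives the same grasp; the last joint's range is limited). The gripper opens to 85 mm and grips with 20 to 120 N. Pads are 22 mm wide; open, the fingers measure 114 mm over their backs; the gripper's body (76 mm by 85 mm) begins 54 mm behind the grasp point. The pads swing forward as they close: fully open they stand 13 mm farther back than shut.
Start: joints at [-1.421, 0.22, 1.526, -0, 1.395, -0.126], TCP at [0.17, -0.601, 0.25] pointing down, gripper open.
Joint ranges: [-2.98, 2.98], [-0.91, 2.08], [0.09, 2.57], [-1.24, 4.39], [0.2, 2.65], [-2.68, 2.68]. Speed limits (rad/s): [2.57, 2.57, 3.01, 3.14, 3.14, 3.14].

INTERFACE

Orientations are given as a 3x3 rotation matrix whose columns are the frame's x, y, z axes.
In Python, from rig import manip gives the robot as it stands.
- The arm moves only by the shell command python3 -m jog 'ROWS' [FORCE]. ROWS is JSON, a list of rows, each an object with "delta_pos": the shift along the tool's x, y, z in cm, a list of three; "rot": the turn, a rotation vector about the tool's x, y, z in rad, a list of three; "grip": the opening, from 0 (shut) to 1 (fully open). In form: [{"delta_pos": [dx, dy, dz], "rot": [rx, ry, rz], "grip": grip}, ...]. A call has 1 to 10 rows; each row is the pose to reach, as a shift and turn from the pose commanded when the call began, along the tool's axes at that moment; what a row does not reach only later rows make up. A row lasts 1/12 s, in which the tool goes at most 41.7 mm and 7.16 degrees, less where a joint would pass 70% of its speed; a pose out of reach is approached as far as the arm can. A call with a gripper value outside its range is refused whole. The fingers move at their own pace and stop on an object; FORCE is the grip in N (left out, the last holds). Time passes only in rows, so rows that repeat a pose let the fingers close. It gives the time, the measured TCP pose, the force, the opening and the grip force at its end, in the units of the state.
- manip.read_state(): the state, without advancing time (a new reading comes with each control period).
- manip.capture(name): name is "scene" or "side" or "wrist"; returns a dict with "image" (420x560x3 uint8, red, green, blue), "fovy" (degrees; the focal length in pixels is half the picture's height over the tangent of half this angle, whatever the lens; pixels are square), "cx", "cy" (the principal point, pixels), "xyz" and "orientation" of the camera in the world; the wrist camera has in their place "T_tool_cam" (4x4, takes a point from camera to tool coordinates, whose origin is the TCP and whose axes are the flange's). Camera axes: x right, y up, looking along -z (the intrinsics and any distortion apply to the point x, -y, -z); pixel columns grow to the right and rows downward; lengths in m; the calibration is good to about 2 mm. A picture is of the moment at which its call begins: read the wrist's pose just before it. There is no depth.
- manip.hand_in(): hands the job in; it is judged then, once.
The state is a dict: "t": time; "q": joint angles; "qd": joint speeds; "tau": joint torques, N m; "tcp_pos": TCP position; "orientation": TCP orientation; "contact_force": force on the tool from outside, world axes, zero at the start; "ft_torque": the same for the moment, N m; "finger_gap": finger opening in m; "finger_force": force on a finger pad.
Only numpy, scipy, OpenCV 4.12 (cv2) and the standard library are available. Lean on these libraries where they do the work, as an engineer would, in place of code of your own. Each camera call takes 0.05 s, during which the arm holds its last target. There are 200 camera calls.

TASK

Close down this corner of the optical table. First put the keyed cap on the face-up power sensor: press only gently and turn it until its two keys drop into the notches and it sits fully home. Then stow every drilled clamp on the bent storage rod: thread it onto the free end and slide it round the bend, so that all the clamps hang on the straight part next to the post; leave the hand-held meter, the jar and the screwdriver where they are.

Things in the scene. Friction and masses are not known exactly. Their poses are not given: they have to be found in the camera images.
- rod: Fixed bent steel rod, 10 mm thick, level, centre line 125 mm above the table, on a post (19 mm thick, base plate 75 mm). Origin on the table under the post's centre, z up. From a black block on the post (reaching to y = 13 mm: the stop) the rod runs straight along +y at x = 0 to y = 140 mm; clamps are stowed here, room for four side by side (30 mm each). Nothing stands above the rod.
- rod_bend (a point): Centre of curvature of the rod's bend, level with the rod (x = -45, y = 140 mm in the rod's frame); axes as the rod's. The centre line bends through 90 degrees with a 45 mm radius about this point: from the stowing part at +x of it to the free part at +y of it, which then runs straight along -x for 75 mm to the free end.
- rod_tip (a point): The rounded free end of the bent rod, on its centre line (x = -120, y = 185 mm in the rod's frame); axes as the rod's: a clamp is threaded on along +x.
- clamp0_mid (a point): Centre of the round 15 mm bore of a drilled aluminium clamp (absent in some starts), half-way up its 80 mm height; the bore runs straight through along x, z is up. A grip tab 18 mm (x) x 14 mm (y) tops it, from 12 to 40 mm above this point. 0.2 kg, bottom-heavy: it stands on its foot and hangs upright on the rod, tab up. It can be threaded either way round.
- clamp1_mid (a point): Centre of the round 15 mm bore of a drilled aluminium clamp (absent in some starts), half-way up its 80 mm height; the bore runs straight through along x, z is up. A grip tab 18 mm (x) x 14 mm (y) tops it, from 12 to 40 mm above this point. 0.2 kg, bottom-heavy: it stands on its foot and hangs upright on the rod, tab up. It can be threaded either way round.
- clamp2_mid (a point): Centre of the round 15 mm bore of a drilled aluminium clamp (absent in some starts), half-way up its 80 mm height; the bore runs straight through along x, z is up. A grip tab 18 mm (x) x 14 mm (y) tops it, from 12 to 40 mm above this point. 0.2 kg, bottom-heavy: it stands on its foot and hangs upright on the rod, tab up. It can be threaded either way round.
- clamp3_mid (a point): Centre of the round 15 mm bore of a drilled aluminium clamp (absent in some starts), half-way up its 80 mm height; the bore runs straight through along x, z is up. A grip tab 18 mm (x) x 14 mm (y) tops it, from 12 to 40 mm above this point. 0.2 kg, bottom-heavy: it stands on its foot and hangs upright on the rod, tab up. It can be threaded either way round.
- clamp0: The clamp of the same number; origin at the centre of its underside. Heavy steel foot 30 mm long (x) x 44 mm wide (y) x 12 mm high, upright plate 18 mm long x 44 mm wide from 12 to 52 mm, bore centre at 40 mm, grip tab 18 mm (x) x 14 mm (y) from 52 to 80 mm.
- clamp1: The clamp of the same number; origin at the centre of its underside. Heavy steel foot 30 mm long (x) x 44 mm wide (y) x 12 mm high, upright plate 18 mm long x 44 mm wide from 12 to 52 mm, bore centre at 40 mm, grip tab 18 mm (x) x 14 mm (y) from 52 to 80 mm.
- clamp2: The clamp of the same number; origin at the centre of its underside. Heavy steel foot 30 mm long (x) x 44 mm wide (y) x 12 mm high, upright plate 18 mm long x 44 mm wide from 12 to 52 mm, bore centre at 40 mm, grip tab 18 mm (x) x 14 mm (y) from 52 to 80 mm.
- clamp3: The clamp of the same number; origin at the centre of its underside. Heavy steel foot 30 mm long (x) x 44 mm wide (y) x 12 mm high, upright plate 18 mm long x 44 mm wide from 12 to 52 mm, bore centre at 40 mm, grip tab 18 mm (x) x 14 mm (y) from 52 to 80 mm.
- cap_mid (a point): Keyed sensor cap, 46 mm tall, 0.06 kg, standing on its plug. This point is on its axis, half-way up; z up. Upward from the underside: plug 32 mm in diameter, 14 mm high, foot chamfered; two keys 8 mm wide at 7 to 14 mm, along +x and -x, out to 27 mm from the axis; black flange 41 mm in diameter, 14 to 20 mm; grip bar 20 to 46 mm, 34 mm long (x), 14 mm thick (y).
- cap: The same cap, origin at the centre of its underside.
- seat (a point): Centre of the top of the sensor's keyed collar, 60 mm above the table, z up. Aluminium ring 59 mm across, 15 mm high, bore 35.2 mm, with two 11 mm notches, along +x and -x. The cap's plug enters 7 mm before its keys meet the collar; with them over the notches (either way round) it drops 7 mm more until the flange rests on the collar, the cap's middle then 9 mm above this point.
- sensor: The fixed black sensor head under the collar, 90 x 90 x 45 mm. Origin under its centre, axes as the collar's.
- meter: Hand-held meter lying on its back, 170 x 85 x 34 mm, a bystander. Origin under its centre.
- jar: Small amber jar, 56 mm in diameter, 70 mm high, a bystander. Origin under its centre.
- driver: Screwdriver lying on the table, a bystander.
Mind the look-alikes: they are no part of the job. Leave any pink or purple look-alike of the clamp2 alone.

How it is judged:
On the way, in this order (a step that is already met when the one before it is completed fails the run):
1. the cap is fully home in the keyed collar of the sensor (horizontal distance between cap_mid and seat below 0.004 m and z of cap_mid in the frame of seat between 0.004 and 0.012 m and angle between the x axis of cap_mid and the x axis of seat, either way round below 0.25 rad), for 0.2 s.
2. every clamp is on the straight part of the rod next to the post (y of clamp0_mid in the frame of rod between 0.012 and 0.145 m and x of clamp0_mid in the frame of rod between -0.012 and 0.012 m and z of clamp0_mid in the frame of rod between 0.111 and 0.139 m and y of clamp1_mid in the frame of rod between 0.012 and 0.145 m and x of clamp1_mid in the frame of rod between -0.012 and 0.012 m and z of clamp1_mid in the frame of rod between 0.111 and 0.139 m and y of clamp2_mid in the frame of rod between 0.012 and 0.145 m and x of clamp2_mid in the frame of rod between -0.012 and 0.012 m and z of clamp2_mid in the frame of rod between 0.111 and 0.139 m and y of clamp3_mid in the frame of rod between 0.012 and 0.145 m and x of clamp3_mid in the frame of rod between -0.012 and 0.012 m and z of clamp3_mid in the frame of rod between 0.111 and 0.139 m), for 0.2 s.
At the end, for the whole second after the job is handed in: The cap is fully home in the collar (4 mm across, 3 mm in height, keys in the notches); every clamp present has the rod through its bore on the straight part next to the post (bore centre up to 145 mm from the post, 12 mm beside, 14 mm above or below the centre line); all at rest (all of step 1 and all of step 2 and linear speed of each of clamp0, clamp1, clamp2, clamp3, cap below 0.03 m/s); the robot touches nothing.
It fails at once if the cap is pressed onto the sensor with more than 40 N (contact force between cap and sensor above 40 N).
It fails at once if the meter is moved by more than 30 mm (distance of meter from where it was at the start of the episode above 0.03 m).
It fails at once if the jar is moved by more than 30 mm (distance of jar from where it was at the start of the episode above 0.03 m).
It fails at once if the screwdriver is moved by more than 30 mm (distance of driver from where it was at the start of the episode above 0.03 m).
Of clamp0, clamp1, clamp2, clamp3 only 3 to 4 are there at a start; the rules pass over those that are not, and their reading is None.
At some moment in a run one of cap, clamp0, clamp1, clamp2, clamp3 may be knocked a few centimetres aside while the robot is not near it.
It also fails if it takes over 210 s, if anything falls off the work surface, if the arm or the gripper's body presses on something with over 40 N, if the wrist force passes 120 N, or if a joint passes its speed limit or range.

## Working session

There is one attempt and no reset: what is moved stays moved. The work goes in short steps, Python scripts to look and compute and a shell command to move; the robot and the scene stay as the last step left them, time stands still between calls to the robot, and variables do not carry over. Pictures are saved under pics/ and viewed, at most 14 in all, crops included, and the job is handed in when it is done.

```bash
ls; mkdir -p pics
python3 - <<'E'
from rig import manip
import cv2
s=manip.read_state();print(s)
for n in("scene","side","wrist"):
    c=manip.capture(n);cv2.imwrite(f"pics/{n}0.png",c["image"][:,:,::-1])
    print(n,{k:v for k,v in c.items() if k!="image"})
E
```

```text
pics
{'t': 0.0, 'q': array([-1.42109238e+00,  2.21204739e-01,  1.52761531e+00, -1.01440674e-05,
        1.39469565e+00, -1.26087934e-01]), 'qd': array([-8.04410939e-05, -4.97594820e-04,  1.19036303e-03,  1.46639399e-03,
        1.75271888e-03, -1.52930436e-03]), 'tau': array([ 5.82744560e-04, -4.96898031e+01, -3.89393091e+01, -1.71114234e-04,
        1.11267032e-02, -5.01154616e-06]), 'tcp_pos': array([ 0.17010831, -0.60081535,  0.24921023]), 'orientation': array([[ 9.62209411e-01,  2.72310415e-01, -2.96689014e-04],
       [ 2.72310478e-01, -9.62207563e-01,  1.90004821e-03],
       [ 2.31926504e-04, -1.90903580e-03, -9.99998151e-01]]), 'contact_force': array([-0.15190907,  0.12623206,  0.15629448]), 'ft_torque': array([-0.07764797,  0.03213031, -0.06125979]), 'finger_force': 0.0, 'finger_gap': 0.08535730092407574}
scene {'fovy': 50.37693424190466, 'cx': 273.87787313719804, 'cy': 208.18170886659712, 'xyz': array([1.09963469, 0.58356704, 0.87755935]), 'orientation': array([[-0.7568985 , -0.45021117,  0.47372414],
       [ 0.65327629, -0.5415075 ,  0.52914999],
       [ 0.01829593,  0.70998558,  0.7039785 ]])}
side {'fovy': 49.88651525864397, 'cx': 277.5004125050648, 'cy': 214.26047686977867, 'xyz': array([ 0.41096016, -0.9599075 ,  0.86170486]), 'orientation': array([[ 0.98290791,  0.12247337, -0.1374493 ],
       [-0.18360196,  0.59736489, -0.78066991],
       [-0.01350389,  0.79256259,  0.60964103]])}
wrist {'fovy': 61.27770542174384, 'cx': 286.8500982466805, 'cy': 208.80508122868963, 'T_tool_cam': array([[-4.34405234e-04,  9.60392116e-01,  2.78651745e-01,
         6.95944321e-02],
       [ 9.99999905e-01,  4.30361515e-04,  7.56836694e-05,
         6.67368323e-04],
       [-4.72349880e-05,  2.78651752e-01, -9.60392211e-01,
        -1.22058744e-01],
       [ 0.00000000e+00,  0.00000000e+00,  0.00000000e+00,
         1.00000000e+00]])}
```

View pics/scene0.png

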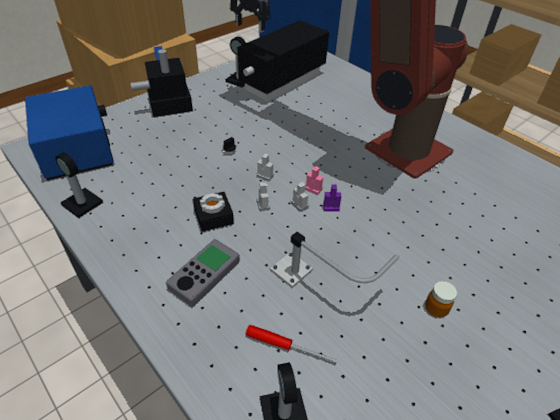

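View pics/side0.png

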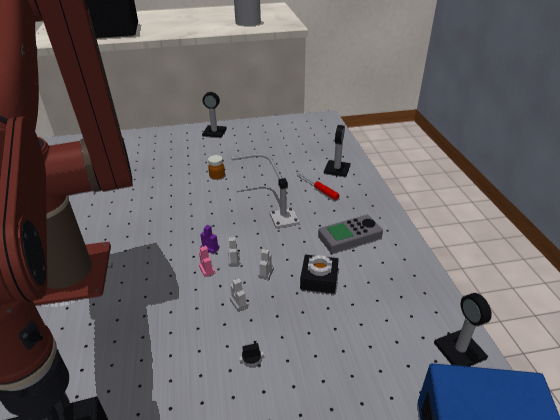

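The scene view shows three grey clamps at (265,167), (264,196) and (300,196). The look-alikes are pink (314,180) and purple (332,198), to be left alone. The cap is at (229,146), the sensor at (213,205), and the rod post at (297,240) with the rod tip near (397,257). The same things appear in the side view.

```bash
cat > h.py <<'E'
import numpy as np, cv2
from rig import manip
def cam(name):
    s=manip.read_state(); c=manip.capture(name); im=c["image"]
    f=im.shape[0]/2/np.tan(np.radians(c["fovy"])/2)
    if "xyz" in c: o,R=c["xyz"],c["orientation"]
    else:
        T=c["T_tool_cam"]; Rt=s["orientation"]; o=s["tcp_pos"]+Rt@T[:3,3]; R=Rt@T[:3,:3]
    return dict(im=im[:,:,::-1].copy(),f=f,cx=c["cx"],cy=c["cy"],o=np.array(o),R=np.array(R))
def ray(c,u,v):
    d=c["R"]@np.array([(u-c["cx"])/c["f"],-(v-c["cy"])/c["f"],-1.]); return d/np.linalg.norm(d)
def onz(c,u,v,z):
    d=ray(c,u,v); return c["o"]+d*(z-c["o"][2])/d[2]
def tri(obs):
    A=np.zeros((3,3));b=np.zeros(3)
    for c,u,v in obs:
        d=ray(c,u,v);P=np.eye(3)-np.outer(d,d);A+=P;b+=P@c["o"]
    p=np.linalg.solve(A,b); return p,max(np.linalg.norm(np.cross(p-c["o"],ray(c,u,v))) for c,u,v in obs)
def px(c,p):
    q=c["R"].T@(np.array(p)-c["o"]); return np.array([c["cx"]+c["f"]*q[0]/-q[2],c["cy"]-c["f"]*q[1]/-q[2]])
def go(target,yaw=None,xdir=None):
    """delta in tool axes (cm) and rot z for TCP to target, keeping tool down; from measured pose"""
    s=manip.read_state();R=s["orientation"];d=R.T@(np.array(target)-s["tcp_pos"])*100
    print("delta cm",d.round(2))
    if yaw is not None:  # desired world angle of tool x axis; tool pointing down
        x=np.array([np.cos(yaw),np.sin(yaw),0]);z=np.array([0,0,-1.]);
        Rd=np.c_[x,np.cross(z,x),z]
        for k in(0,1):
            r=cv2.Rodrigues(R.T@Rd)[0].ravel();print("  rot",r.round(3),"q6",s["q"][5].round(2));Rd=Rd@np.diag([-1,-1,1])
    print("  tcp",s["tcp_pos"].round(4),"yaw",np.arctan2(R[1,0],R[0,0]).round(3))
E
python3 - <<'E'
from h import *
a=cam("scene");b=cam("side")
for n,z,p,q in[("clampA",.08,(266,156),(237,281)),("clampB",.08,(264,186),(265,250)),("clampC",.08,(299,186),(232,238)),("pink",.08,(314,169),(204,249)),("purple",.08,(333,188),(208,227)),("cap",.04,(229,140),(251,346)),("seat",.06,(212,203),(320,266)),("posttop",.12,(297,238),(283,182)),("tip",.125,(397,257),(233,158)),("jar",.07,(445,291),(216,160))]:
    print(n,tri([(a,*p),(b,*q)]),onz(a,*p,z).round(3),onz(b,*q,z).round(3))
A=cv2.resize(a["im"][120:320,180:440],None,fx=3,fy=3,interpolation=cv2.INTER_CUBIC)
B=cv2.resize(b["im"][140:380,190:390],None,fx=2.5,fy=2.5,interpolation=cv2.INTER_CUBIC)
cv2.imwrite("pics/a1.png",A);cv2.imwrite("pics/b1.png",B)
E
```

```text
clampA (array([ 0.44264051, -0.19319779,  0.07859054]), np.float64(0.002332866007896915)) [ 0.441 -0.192  0.08 ] [ 0.445 -0.196  0.08 ]
clampB (array([ 0.52762655, -0.09822518,  0.07803457]), np.float64(0.0007037233169706696)) [ 0.528 -0.096  0.08 ] [ 0.528 -0.101  0.08 ]
clampC (array([ 0.45184173, -0.03750029,  0.0787977 ]), np.float64(0.0028971245024205267)) [ 0.456 -0.037  0.08 ] [ 0.449 -0.037  0.08 ]
pink (array([ 0.37349329, -0.06348818,  0.07801695]), np.float64(3.0818396901624836e-05)) [ 0.375 -0.062  0.08 ] [ 0.374 -0.066  0.08 ]
purple (array([0.38954916, 0.0255735 , 0.07785906]), np.float64(0.00014619016376933607)) [0.392 0.027 0.08 ] [0.389 0.023 0.08 ]
cap (array([ 0.45223526, -0.35969785,  0.04598712]), np.float64(0.001687086725630873)) [ 0.446 -0.366  0.04 ] [ 0.454 -0.356  0.04 ]
seat (array([ 0.65881915, -0.15708996,  0.0518558 ]), np.float64(0.0015463259016473651)) [ 0.662 -0.149  0.06 ] [ 0.658 -0.166  0.06 ]
posttop (array([0.61956915, 0.12626322, 0.13034615]), np.float64(0.0006611249722673493)) [0.612 0.12  0.12 ] [0.623 0.141 0.12 ]
tip (array([0.48987687, 0.30288988, 0.12642145]), np.float64(0.002266868440449876)) [0.486 0.303 0.125] [0.492 0.303 0.125]
jar (array([0.43685717, 0.4079885 , 0.06522039]), np.float64(0.003394456543567289)) [0.437 0.41  0.07 ] [0.439 0.395 0.07 ]
```

View pics/a1.png

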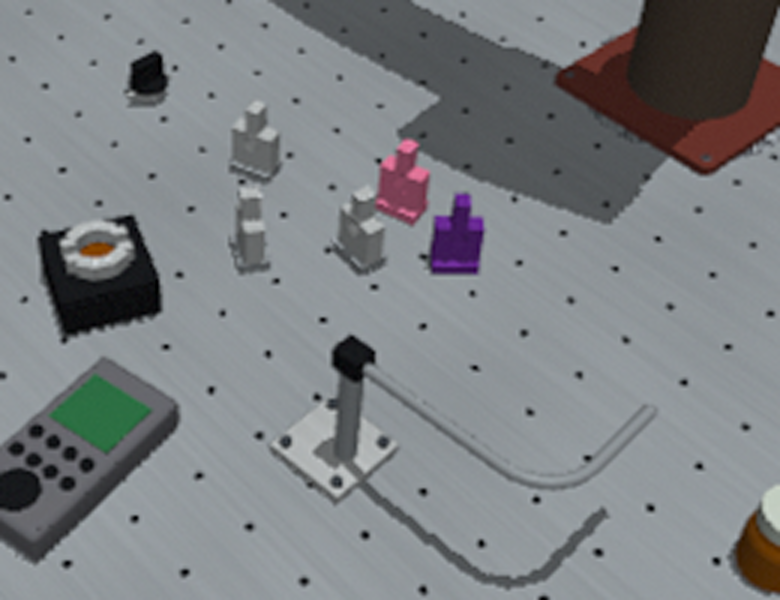

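View pics/b1.png

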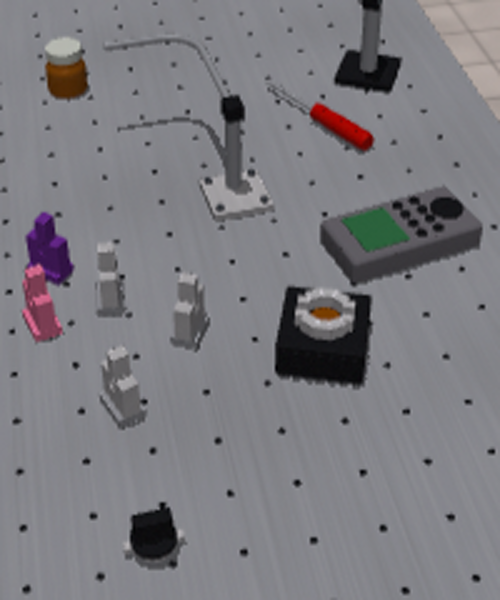

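Three grey clamps are confirmed, and pink and purple are the decoys. Next I hover over the cap and measure it with the wrist camera.

Run:
```python
from h import *
go([.452,-.36,.2],0.)
```

```text
delta cm [ 33.69 -15.52   4.99]
  rot [-0.001  0.     0.276] q6 -0.13
  rot [-0.000e+00 -1.000e-03 -2.866e+00] q6 -0.13
  tcp [ 0.1701 -0.6011  0.2498] yaw 0.276
```

```bash
python3 -m jog '[{"delta_pos":[33.7,-15.5,5],"rot":[0,0,0.276],"grip":1},{"delta_pos":[33.7,-15.5,5],"rot":[0,0,0.276],"grip":1},{"delta_pos":[33.7,-15.5,5],"rot":[0,0,0.276],"grip":1},{"delta_pos":[33.7,-15.5,5],"rot":[0,0,0.276],"grip":1},{"delta_pos":[33.7,-15.5,5],"rot":[0,0,0.276],"grip":1},{"delta_pos":[33.7,-15.5,5],"rot":[0,0,0.276],"grip":1},{"delta_pos":[33.7,-15.5,5],"rot":[0,0,0.276],"grip":1},{"delta_pos":[33.7,-15.5,5],"rot":[0,0,0.276],"grip":1},{"delta_pos":[33.7,-15.5,5],"rot":[0,0,0.276],"grip":1},{"delta_pos":[33.7,-15.5,5],"rot":[0,0,0.276],"grip":1}]'
python3 - <<'E'
from h import *
go([.452,-.36,.2],0.)
c=cam("wrist");cv2.imwrite("pics/w1.png",c["im"]);print(px(c,[.452,-.36,.046]))
E
```

```text
t: 1.08
tcp_pos: [0.4564, -0.3548, 0.199]
orientation: [[1.0, 0.006, 0.001], [0.006, -1.0, 0.004], [0.001, -0.004, -1.0]]
contact_force: [-0.6, -0.2, -0.6]
finger_gap: 0.0853
finger_force: 0.0
delta cm [-0.44  0.52 -0.1 ]
  rot [-0.004 -0.001  0.006] q6 0.77
  rot [ 1.000e-03 -6.000e-03 -3.136e+00] q6 0.77
  tcp [ 0.4564 -0.3548  0.199 ] yaw 0.006
[292.83983456 202.33652101]
```

View pics/w1.png

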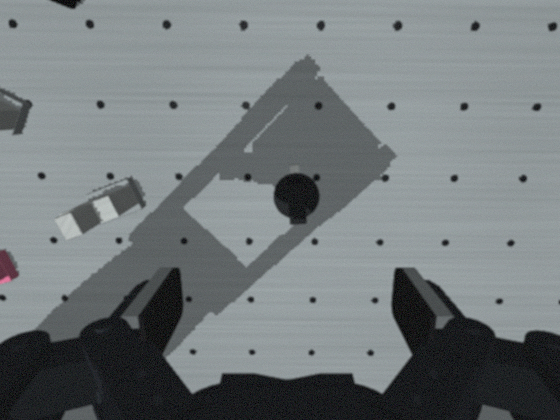

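Run:
```python
from h import *
c=cam("wrist")
w=c["im"][150:240,240:350].astype(float);w=np.clip(255*(w/130)**.4,0,255).astype(np.uint8)
W=cv2.resize(w,None,fx=6,fy=6,interpolation=cv2.INTER_CUBIC)
d=cam("side")["im"][325:375,225:280].astype(float);d=np.clip(255*(d/150)**.5,0,255).astype(np.uint8)
D=cv2.resize(d,(594,540),interpolation=cv2.INTER_CUBIC);D=cv2.resize(D,(130,540//4));cv2.imwrite("pics/w2.png",W)
print(c["f"])
```

```text
354.5416812942765
```

View pics/w2.png

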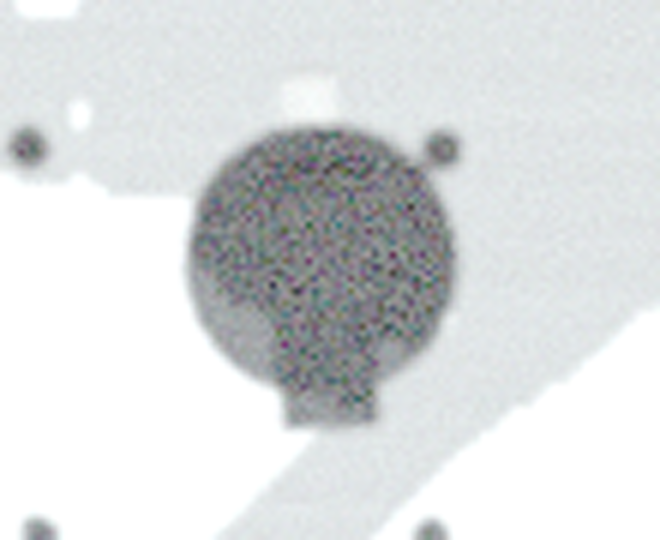

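The flange circle centre is at about (293.3,192.4) px, the upper key at (291.1,165.9), and the bar's lower end at (294.8,220.4). The bar is therefore nearly along world x.

Run:
```python
from h import *
c=cam("wrist")
F=onz(c,293.3,192.4,.020);K=onz(c,291.1,165.9,.014);B=onz(c,294.8,220.4,.046)
print(F,K,B)
for d in(K-F,F-B,K-B):print(np.linalg.norm(d[:2]),np.arctan2(d[1],d[0]))
go([F[0],F[1],.035],np.arctan2((K-B)[1],(K-B)[0])+np.pi/2*0)
```

```text
[ 0.44940536 -0.36669927  0.02      ] [ 0.47176658 -0.36474206  0.014     ] [ 0.4321158  -0.36757693  0.046     ]
0.022446720348998493 0.08730453875760669
0.017311821644694504 0.05071858438580308
0.03975200088629937 0.0713743969364295
delta cm [-0.24  0.58 16.54]
  rot [ 0.     0.    -0.071] q6 0.76
  rot [ 1.00e-03 -1.00e-03  3.07e+00] q6 0.76
  tcp [ 0.4519 -0.3609  0.2004] yaw -0.0
```

```bash
python3 -m jog '[{"delta_pos":[-0.2,0.6,10],"rot":[0,0,-0.071],"grip":1},{"delta_pos":[-0.2,0.6,10],"rot":[0,0,-0.071],"grip":1},{"delta_pos":[-0.2,0.6,10],"rot":[0,0,-0.071],"grip":1},{"delta_pos":[-0.2,0.6,13],"rot":[0,0,-0.071],"grip":1},{"delta_pos":[-0.2,0.6,15.7],"rot":[0,0,-0.071],"grip":1},{"delta_pos":[-0.2,0.6,15.7],"rot":[0,0,-0.071],"grip":1},{"delta_pos":[-0.2,0.6,15.7],"rot":[0,0,-0.071],"grip":0.5},{"delta_pos":[-0.2,0.6,15.7],"rot":[0,0,-0.071],"grip":0.3},{"delta_pos":[-0.2,0.6,15.7],"rot":[0,0,-0.071],"grip":0.1},{"delta_pos":[-0.2,0.6,15.7],"rot":[0,0,-0.071],"grip":0}]' 30
python3 -m jog '[{"delta_pos":[0,0,0],"rot":[0,0,0],"grip":0},{"delta_pos":[0,0,0],"rot":[0,0,0],"grip":0},{"delta_pos":[0,0,0],"rot":[0,0,0],"grip":0},{"delta_pos":[0,0,0],"rot":[0,0,0],"grip":0},{"delta_pos":[0,0,0],"rot":[0,0,0],"grip":0}]' 40
```

```text
t: 2.12
tcp_pos: [0.4513, -0.368, 0.0458]
orientation: [[0.998, 0.07, 0.003], [0.07, -0.998, -0.003], [0.003, 0.003, -1.0]]
contact_force: [0.9, -0.0, 0.5]
finger_gap: 0.0388
finger_force: 0.0
t: 2.53
tcp_pos: [0.4509, -0.367, 0.0446]
orientation: [[0.997, 0.071, 0.001], [0.071, -0.997, -0.001], [0.001, 0.001, -1.0]]
contact_force: [-0.9, 0.3, 6.5]
finger_gap: 0.0132
finger_force: 42.2
```

```bash
python3 -m jog '[{"delta_pos":[0,0,-3],"rot":[0,0,0],"grip":0},{"delta_pos":[0,0,-8],"rot":[0,0,0],"grip":0},{"delta_pos":[0,0,-12],"rot":[0,0,0],"grip":0},{"delta_pos":[0,0,-16],"rot":[0,0,0],"grip":0},{"delta_pos":[0,0,-17],"rot":[0,0,0],"grip":0},{"delta_pos":[0,0,-17],"rot":[0,0,0],"grip":0}]'
python3 - <<'E'
from h import *
go([.59,-.16,.22],0.)
E
```

```text
t: 3.03
tcp_pos: [0.4525, -0.3687, 0.2198]
orientation: [[0.997, 0.071, 0.007], [0.071, -0.997, -0.008], [0.007, 0.008, -1.0]]
contact_force: [1.1, -0.3, 0.1]
finger_gap: 0.013
finger_force: 41.3
delta cm [ 15.19 -19.84  -0.08]
  rot [ 0.008 -0.007  0.071] q6 0.68
  rot [ 0.011  0.012 -3.07 ] q6 0.68
  tcp [ 0.4525 -0.3687  0.2198] yaw 0.071
```

```bash
python3 -m jog '[{"delta_pos":[15.2,-19.8,0],"rot":[0,0,0.071],"grip":0},{"delta_pos":[15.2,-19.8,0],"rot":[0,0,0.071],"grip":0},{"delta_pos":[15.2,-19.8,0],"rot":[0,0,0.071],"grip":0},{"delta_pos":[15.2,-19.8,0],"rot":[0,0,0.071],"grip":0},{"delta_pos":[15.2,-19.8,0],"rot":[0,0,0.071],"grip":0},{"delta_pos":[15.2,-19.8,0],"rot":[0,0,0.071],"grip":0},{"delta_pos":[15.2,-19.8,0],"rot":[0,0,0.071],"grip":0},{"delta_pos":[15.2,-19.8,0],"rot":[0,0,0.071],"grip":0},{"delta_pos":[15.2,-19.8,0],"rot":[0,0,0.071],"grip":0}]'
python3 - <<'E'
from h import *
go([.59,-.16,.22],0.)
c=cam("wrist");cv2.imwrite("pics/w3.png",c["im"]);print(px(c,[.659,-.157,.06]))
E
```

```text
t: 3.78
tcp_pos: [0.587, -0.1578, 0.2116]
orientation: [[1.0, 0.001, -0.003], [0.001, -1.0, 0.0], [-0.003, -0.0, -1.0]]
contact_force: [-0.1, 0.0, -1.8]
finger_gap: 0.0132
finger_force: 41.3
delta cm [ 0.29  0.22 -0.84]
  rot [-0.     0.003  0.001] q6 1.18
  rot [-4.000e-03 -1.000e-03 -3.141e+00] q6 1.18
  tcp [ 0.587  -0.1578  0.2116] yaw 0.001
[284.59012712 102.37935193]
```

View pics/w3.png

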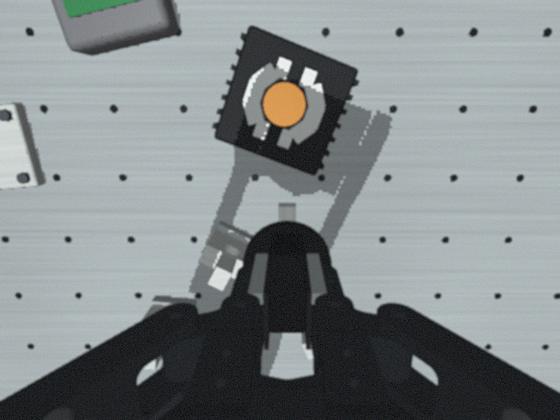

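The sensor is at about (285,105), with notches at about (297,70) and (272,135). The sensor is turned roughly 20° clockwise.

```bash
cat > seat.py <<'E'
from h import *
c=cam("wrist");im=c["im"];hsv=cv2.cvtColor(im,cv2.COLOR_BGR2HSV)
g=im.max(2); m=(g>60).astype(np.uint8)
u0,v0=px(c,[.659,-.157,.06])
yy,xx=np.mgrid[:420,:560]; m[np.hypot(xx-u0,yy-v0)>50]=0
n,l,st,_=cv2.connectedComponentsWithStats(m)
keep=np.zeros_like(m)
for i in range(1,n):
    ys,xs=np.where(l==i)
    if np.hypot(xs-u0,ys-v0).max()<47: keep[l==i]=1   # drop table outside
pts=np.argwhere(keep)[:,::-1].astype(np.float32)
w=np.array([onz(c,u,v,.06) for u,v in pts])[:,:2]
o=(hsv[:,:,0]<20)&(hsv[:,:,1]>120)&(np.hypot(xx-u0,yy-v0)<50)
ob=np.argwhere(o)[:,::-1];print("orange centroid @.045",np.mean([onz(c,u,v,.045) for u,v in ob],0),len(ob))
(cc,r)=cv2.minEnclosingCircle(w.astype(np.float32)*1000);print("ring",cc,r,len(w))
C=np.array(cc)/1000
# notch profile: brightness on circle r=24mm at z=.06
a=np.radians(np.arange(0,360,3))
for rr in(.022,.025):
    b=[g[int(round(q[1])),int(round(q[0]))] for q in(px(c,[C[0]+rr*np.cos(t),C[1]+rr*np.sin(t),.06]) for t in a)]
    print(rr,b)
x=cv2.resize(im[20:185,205:370],None,fx=3.5,fy=3.5,interpolation=cv2.INTER_CUBIC);cv2.imwrite("pics/seat.png",x)
E
python3 seat.py
```

```text
orange centroid @.045 [ 0.65796881 -0.15633156  0.045     ] 1575
ring (661.255859375, -156.1566162109375) 33.61351013183594 10
0.022 [np.uint8(236), np.uint8(237), np.uint8(236), np.uint8(186), np.uint8(158), np.uint8(109), np.uint8(124), np.uint8(146), np.uint8(149), np.uint8(147), np.uint8(150), np.uint8(143), np.uint8(147), np.uint8(145), np.uint8(143), np.uint8(146), np.uint8(150), np.uint8(144), np.uint8(146), np.uint8(142), np.uint8(146), np.uint8(157), np.uint8(147), np.uint8(145), np.uint8(143), np.uint8(147), np.uint8(145), np.uint8(145), np.uint8(141), np.uint8(141), np.uint8(144), np.uint8(143), np.uint8(142), np.uint8(145), np.uint8(142), np.uint8(143), np.uint8(146), np.uint8(146), np.uint8(144), np.uint8(145), np.uint8(146), np.uint8(146), np.uint8(143), np.uint8(147), np.uint8(144), np.uint8(135), np.uint8(138), np.uint8(145), np.uint8(146), np.uint8(161), np.uint8(91), np.uint8(47), np.uint8(22), np.uint8(36), np.uint8(33), np.uint8(41), np.uint8(25), np.uint8(28), np.uint8(28), np.uint8(114), np.uint8(140), np.uint8(134), np.uint8(104), np.uint8(94), np.uint8(105), n
[... 1905 characters left out ...]
), np.uint8(144), np.uint8(143), np.uint8(140), np.uint8(144), np.uint8(145), np.uint8(139), np.uint8(143), np.uint8(141), np.uint8(145), np.uint8(145), np.uint8(148), np.uint8(147), np.uint8(144), np.uint8(147), np.uint8(146), np.uint8(145), np.uint8(148), np.uint8(145), np.uint8(144), np.uint8(141), np.uint8(144), np.uint8(153), np.uint8(219), np.uint8(229), np.uint8(238), np.uint8(177), np.uint8(109), np.uint8(195), np.uint8(240), np.uint8(240), np.uint8(237), np.uint8(237), np.uint8(235), np.uint8(237), np.uint8(238), np.uint8(137), np.uint8(61), np.uint8(45), np.uint8(56), np.uint8(53), np.uint8(58), np.uint8(53), np.uint8(54), np.uint8(198), np.uint8(239), np.uint8(239), np.uint8(237)]
```

View pics/seat.png

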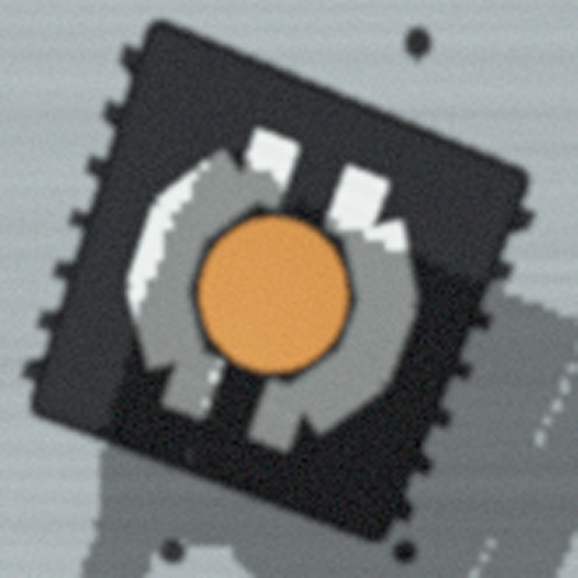

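Run:
```python
from h import *
c=cam("wrist")
f=lambda u,v,z:onz(c,(u+.5)/3.5-.5+205,(v+.5)/3.5-.5+20,z)[:2]
P=[f(*p,.045) for p in((158,22),(527,172),(380,540),(35,408))]
print("sensor ctr",np.mean(P,0)); 
for i in range(4):
    d=P[(i+1)%4]-P[i];print(np.linalg.norm(d),np.degrees(np.arctan2(d[1],d[0])))
U,L=f(321,158,.06),f(230,426,.06);d=U-L
print("notch",(U+L)/2,np.linalg.norm(d),np.degrees(np.arctan2(d[1],d[0])),"bore",f(273.5,294,.06))
```

```text
sensor ctr [ 0.65811534 -0.15732418]
0.08480723165327632 -110.51869979500356
0.08662422203974955 159.40452238487137
0.08538350681391756 68.8683120080719
0.08571342935665205 -20.978247355942685
notch [ 0.65771999 -0.15730799] 0.05781498636615203 -19.7598377068658 bore [ 0.6581037  -0.15716572]
```

Run:
```python
from h import *
c=cam("wrist");s=manip.read_state();R=s["orientation"]
for z in(-.0306,-.0376):
    p=onz(c,287,204,s["tcp_pos"][2]+z);print("key end in tool mm",(R.T@(p-s["tcp_pos"])*1000).round(1))
go([.6594,-.1577,.13],-.352)
```

```text
key end in tool mm [27.7  0.9 30.6]
key end in tool mm [25.8  0.9 37.6]
delta cm [ 7.24 -0.2   8.28]
  rot [0.    0.001 0.35 ] q6 1.18
  rot [-1.000e-03  0.000e+00 -2.792e+00] q6 1.18
  tcp [ 0.5871 -0.1595  0.2129] yaw -0.002
```

```bash
python3 -m jog '[{"delta_pos":[7.15,-0.2,0],"rot":[0,0,0.35],"grip":0},{"delta_pos":[7.15,-0.2,0],"rot":[0,0,0.35],"grip":0},{"delta_pos":[7.15,-0.2,4],"rot":[0,0,0.35],"grip":0},{"delta_pos":[7.15,-0.2,8],"rot":[0,0,0.35],"grip":0},{"delta_pos":[7.15,-0.2,8],"rot":[0,0,0.35],"grip":0},{"delta_pos":[7.15,-0.2,8],"rot":[0,0,0.35],"grip":0},{"delta_pos":[7.15,-0.2,8],"rot":[0,0,0.35],"grip":0}]'
python3 - <<'E'
from h import *
go([.6585,-.1573,.1],-.352)
c=cam("wrist");s=cam("side");a=cam("scene")
f=lambda k,p:cv2.resize(k["im"][p[1]:p[1]+100,p[0]:p[0]+130],None,fx=3,fy=3,interpolation=cv2.INTER_CUBIC)
cv2.imwrite("pics/s1.png",np.hstack([f(s,(255,205)),f(a,(145,150))]))
E
```

```text
t: 4.57
tcp_pos: [0.6596, -0.1572, 0.135]
orientation: [[0.939, -0.344, 0.001], [-0.344, -0.939, -0.0], [0.001, -0.0, -1.0]]
contact_force: [0.6, -0.3, -0.3]
finger_gap: 0.0129
finger_force: 41.3
delta cm [-0.11  0.04  3.5 ]
  rot [-0.    -0.001  0.001] q6 1.57
  rot [ 2.000e-03 -0.000e+00 -3.141e+00] q6 1.57
  tcp [ 0.6596 -0.1572  0.135 ] yaw -0.351
```

View pics/s1.png

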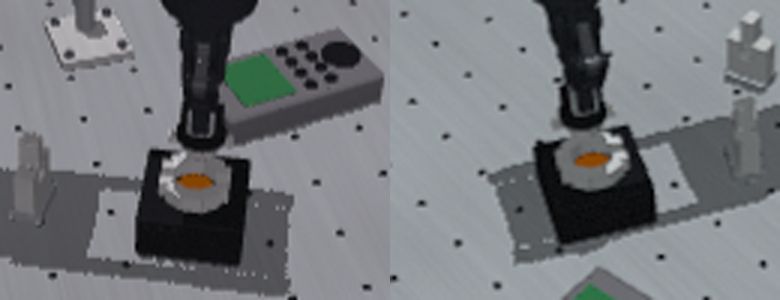

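The cap is held right above the collar and looks centred in both views. I descend gently.

```bash
python3 -m jog '[{"delta_pos":[-0.1,0,1],"rot":[0,0,0],"grip":0},{"delta_pos":[-0.1,0,2],"rot":[0,0,0],"grip":0},{"delta_pos":[-0.1,0,2.5],"rot":[0,0,0],"grip":0},{"delta_pos":[-0.1,0,2.8],"rot":[0,0,0],"grip":0},{"delta_pos":[-0.1,0,3.0],"rot":[0,0,0],"grip":0},{"delta_pos":[-0.1,0,3.2],"rot":[0,0,0],"grip":0},{"delta_pos":[-0.1,0,3.2],"rot":[0,0,0],"grip":0}]'
```

```text
t: 5.3
tcp_pos: [0.6582, -0.1558, 0.1008]
orientation: [[0.939, -0.343, -0.001], [-0.343, -0.939, 0.0], [-0.001, -0.0, -1.0]]
contact_force: [-1.1, -0.4, -1.0]
finger_gap: 0.0132
finger_force: 41.3
```

```bash
python3 -m jog '[{"delta_pos":[0,0.05,0.2],"rot":[0,0,0],"grip":0},{"delta_pos":[0,0.05,0.3],"rot":[0,0,0],"grip":0},{"delta_pos":[0,0.05,0.4],"rot":[0,0,0],"grip":0},{"delta_pos":[0,0.05,0.4],"rot":[0,0,0],"grip":0}]'
```

```text
t: 5.63
tcp_pos: [0.6582, -0.1563, 0.0971]
orientation: [[0.939, -0.343, -0.0], [-0.343, -0.939, 0.0], [-0.0, -0.0, -1.0]]
contact_force: [-0.6, -1.0, -0.0]
finger_gap: 0.0131
finger_force: 41.3
```

```bash
python3 -m jog '[{"delta_pos":[0,0,0.15],"rot":[0,0,0],"grip":0},{"delta_pos":[0,0,0.25],"rot":[0,0,0],"grip":0},{"delta_pos":[0,0,0.3],"rot":[0,0,0],"grip":0},{"delta_pos":[0,0,0.3],"rot":[0,0,0],"grip":0}]'
```

```text
t: 5.97
tcp_pos: [0.6581, -0.1563, 0.0941]
orientation: [[0.939, -0.343, -0.0], [-0.343, -0.939, 0.0], [-0.0, -0.0, -1.0]]
contact_force: [-0.0, -1.0, -0.9]
finger_gap: 0.0129
finger_force: 41.3
```

```bash
python3 -m jog '[{"delta_pos":[0,0,0.1],"rot":[0,0,0],"grip":0},{"delta_pos":[0,0,0.2],"rot":[0,0,0],"grip":0},{"delta_pos":[0,0,0.3],"rot":[0,0,0],"grip":0},{"delta_pos":[0,0,0.35],"rot":[0,0,0],"grip":0},{"delta_pos":[0,0,0.35],"rot":[0,0,0],"grip":0}]'
```

```text
t: 6.38
tcp_pos: [0.6583, -0.1563, 0.0908]
orientation: [[0.939, -0.343, -0.0], [-0.343, -0.939, -0.0], [-0.0, 0.0, -1.0]]
contact_force: [-0.3, 0.7, 0.2]
finger_gap: 0.0135
finger_force: 41.3
```

```bash
python3 -m jog '[{"delta_pos":[0,0,0.05],"rot":[0,0,0],"grip":0},{"delta_pos":[0,0,0.1],"rot":[0,0,0],"grip":0},{"delta_pos":[0,0,0.1],"rot":[0,0,0],"grip":0},{"delta_pos":[0,0,0.1],"rot":[0,0,0],"grip":0.3},{"delta_pos":[0,0,0.1],"rot":[0,0,0],"grip":0.5},{"delta_pos":[0,0,0.1],"rot":[0,0,0],"grip":0.6},{"delta_pos":[0,0,0.1],"rot":[0,0,0],"grip":0.6},{"delta_pos":[0,0,0.1],"rot":[0,0,0],"grip":0.6},{"delta_pos":[0,0,-4],"rot":[0,0,0],"grip":0.6},{"delta_pos":[0,0,-8],"rot":[0,0,0],"grip":1}]'
python3 -m jog '[{"delta_pos":[-3,0,-8],"rot":[0,0,0],"grip":1},{"delta_pos":[-3,0,-8],"rot":[0,0,0],"grip":1},{"delta_pos":[-3,0,-8],"rot":[0,0,0],"grip":1},{"delta_pos":[-3,0,-8],"rot":[0,0,0],"grip":1}]'
python3 - <<'E'
from h import *
c=cam("wrist");s=cam("side");a=cam("scene")
f=lambda k,p:cv2.resize(k["im"][p[1]:p[1]+100,p[0]:p[0]+130],None,fx=3,fy=3,interpolation=cv2.INTER_CUBIC)
q=px(c,[.658,-.157,.06]).astype(int);print(q)
w=c["im"][max(0,q[1]-70):q[1]+70,q[0]-90:q[0]+90].astype(float);w=np.clip(255*(w/200)**.5,0,255).astype(np.uint8)
top=np.hstack([f(s,(255,205)),f(a,(145,150))])
cv2.imwrite("pics/s2.png",np.vstack([top,cv2.resize(w,(390,300)).repeat(1,1) if 0 else np.hstack([cv2.resize(w,(390,300)),np.zeros((300,390,3),np.uint8)])]))
cv2.imwrite("pics/w4.png",c["im"])
E
```

```text
t: 7.22
tcp_pos: [0.6556, -0.1554, 0.1674]
orientation: [[0.939, -0.343, -0.008], [-0.343, -0.939, 0.003], [-0.008, 0.0, -1.0]]
contact_force: [2.1, -0.4, 0.4]
finger_gap: 0.0621
finger_force: 0.0
t: 7.55
tcp_pos: [0.6316, -0.1465, 0.2557]
orientation: [[0.939, -0.343, 0.008], [-0.343, -0.939, -0.003], [0.008, -0.0, -1.0]]
contact_force: [-0.5, -0.2, 0.5]
finger_gap: 0.0854
finger_force: 0.0
[286 156]
```

View pics/s2.png

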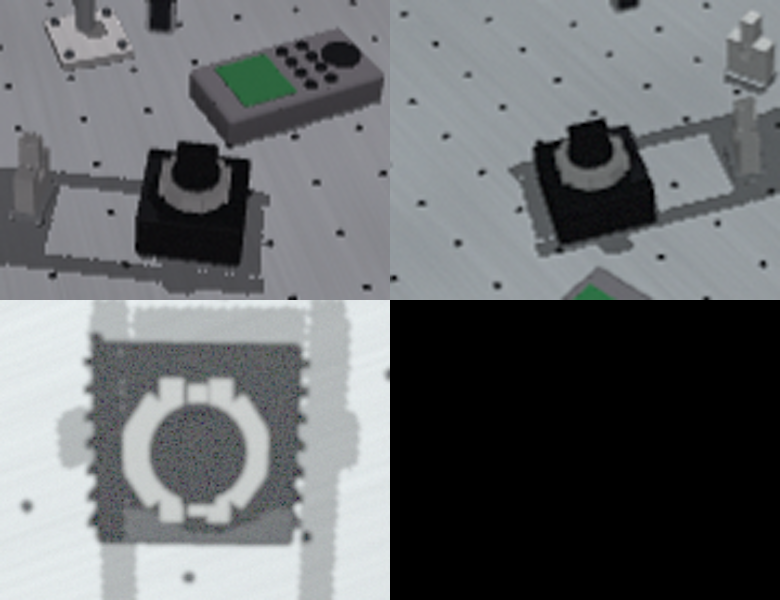

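The cap is seated with both keys in the notches and the flange on the collar. Next is a high wrist view over the rod and clamps.

Run:
```python
from h import *
go([.48,.06,.40],0)
```

```text
delta cm [-21.14 -14.21 -15.04]
  rot [-0.     0.003 -0.35 ] q6 1.57
  rot [4.000e-03 1.000e-03 2.791e+00] q6 1.57
  tcp [ 0.6294 -0.1459  0.249 ] yaw -0.35
```

```bash
python3 -m jog '[{"delta_pos":[-21,-14,-15],"rot":[0,0,-0.35],"grip":1},{"delta_pos":[-21,-14,-15],"rot":[0,0,-0.35],"grip":1},{"delta_pos":[-21,-14,-15],"rot":[0,0,-0.35],"grip":1},{"delta_pos":[-21,-14,-15],"rot":[0,0,-0.35],"grip":1},{"delta_pos":[-21,-14,-15],"rot":[0,0,-0.35],"grip":1},{"delta_pos":[-21,-14,-15],"rot":[0,0,-0.35],"grip":1},{"delta_pos":[-21,-14,-15],"rot":[0,0,-0.35],"grip":1},{"delta_pos":[-21,-14,-15],"rot":[0,0,-0.35],"grip":1},{"delta_pos":[-21,-14,-15],"rot":[0,0,-0.35],"grip":1},{"delta_pos":[-21,-14,-15],"rot":[0,0,-0.35],"grip":1}]'
python3 - <<'E'
from h import *
import pickle
go([.5,.06,.40],0)
c=cam("wrist");pickle.dump(c,open("hi.pkl","wb"))
cv2.imwrite("pics/hi.png",cv2.resize(c["im"],(800,600),interpolation=cv2.INTER_CUBIC))
E
```

```text
t: 8.53
tcp_pos: [0.4808, 0.0573, 0.3989]
orientation: [[1.0, 0.0, -0.003], [0.0, -1.0, -0.0], [-0.003, 0.0, -1.0]]
contact_force: [0.7, -0.3, 0.3]
finger_gap: 0.0853
finger_force: 0.0
delta cm [ 1.92 -0.27 -0.12]
  rot [0.    0.003 0.   ] q6 1.53
  rot [-4.000e-03  1.000e-03 -3.141e+00] q6 1.53
  tcp [0.4808 0.0573 0.3989] yaw 0.0
```

View pics/hi.png

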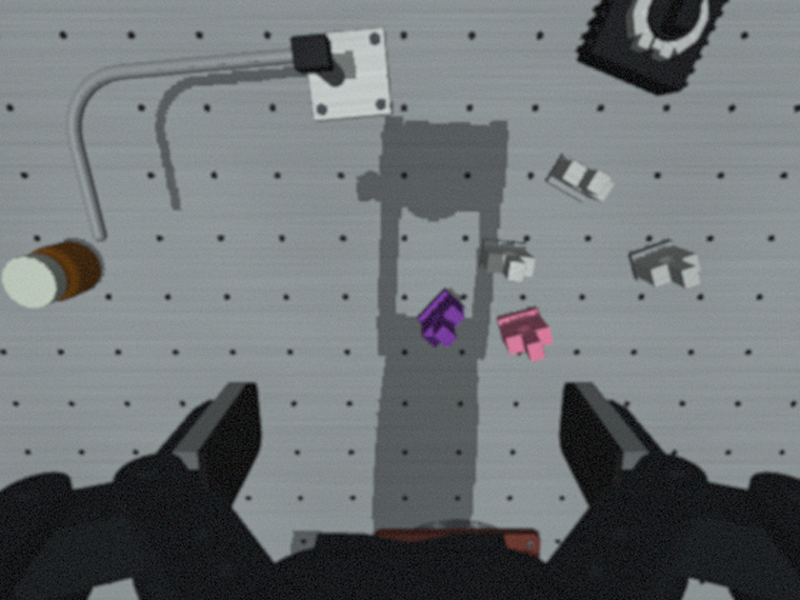

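The rod's stowing part runs from the block at about (330,57) to (118,72) in the 800-px picture, and the free part from (77,140) to the tip at (99,238). The clamps are at (580,178), (510,260) and (665,262).

Run:
```python
from h import *
import pickle
c=pickle.load(open("hi.pkl","rb"));k=1.42857
f=lambda u,v,z:onz(c,(u+.5)/k-.5,(v+.5)/k-.5,z)[:2]
def edgemid(u0,v0,vert,half=14):  # brighter-than-table? print profile
    pass
z=.13
A,B=f(330,57,z),f(118,72,z);C,D=f(77,140,z),f(99,238,z)
d=B-A;e=D-C
print("stow",A,B,"yaw",np.arctan2(-d[0],d[1]));print("free",C,D,"yaw",np.arctan2(-e[1],-e[0]))
P=[f(*p,.008) for p in((308,37),(384,29),(391,112),(316,120))]
print("plate",np.mean(P,0),[np.linalg.norm(P[i]-P[i-1]) for i in range(4)],[np.degrees(np.arctan2(*(P[i]-P[i-1])[::-1])) for i in range(4)])
# clamp tabs
for n,t in(("B",(601,186)),("C",(516,268)),("A",(660,275))): print(n,f(*t,.08))
g=c["im"].max(2)
for (u,v,dx,dy) in((220,65,0,1),(160,69,0,1),(280,60,0,1),(82,165,1,0),(92,210,1,0)):
    print([(int(round(((v if dy else u)+i)/k)),int(g[int(round((v+i*dy)/k)),int(round((u+i*dx)/k))])) for i in range(-14,15,1)][::1])
```

```text
stow [0.61399449 0.11269561] [0.60424665 0.26375974] yaw 0.06443848813277454
free [0.55812748 0.30141253] [0.48549364 0.29776472] yaw 0.05017970842088511
plate [0.61795777 0.11250222] [np.float64(0.07191186860293917), np.float64(0.0700365308675278), np.float64(0.07146309822879388), np.float64(0.07213916712358714)] [np.float64(2.8508428756310757), np.float64(-84.58434613418649), np.float64(-175.47946796708635), np.float64(95.72179732164295)]
B [ 0.5216337  -0.10637688]
C [ 0.45014877 -0.03819868]
A [ 0.44371469 -0.16743856]
[(36, 143), (36, 143), (37, 137), (38, 134), (39, 131), (39, 131), (40, 137), (41, 143), (41, 143), (42, 152), (43, 146), (43, 146), (44, 134), (45, 125), (46, 120), (46, 120), (47, 107), (48, 106), (48, 106), (49, 128), (50, 140), (50, 140), (51, 121), (52, 102), (53, 90), (53, 90), (54, 89), (55, 86), (55, 86)]
[(39, 141), (39, 141), (40, 146), (41, 142), (41, 142), (42, 131), (43, 123), (43, 123), (44, 138), (45, 139), (46, 150), (46, 150), (47, 141), (48, 137), (48, 137), (49, 133), (50, 120), (50, 120), (51, 104), (52, 107), (53, 123), (53, 123), (54, 140), (5
[... 310 characters left out ...]
, 124), (48, 124), (49, 102), (50, 95), (50, 95), (51, 95), (52, 95)]
[(48, 142), (48, 142), (49, 139), (50, 145), (50, 145), (51, 135), (52, 137), (53, 139), (53, 139), (54, 149), (55, 155), (55, 155), (56, 152), (57, 136), (57, 136), (58, 121), (59, 110), (60, 89), (60, 89), (61, 81), (62, 97), (62, 97), (63, 124), (64, 142), (64, 142), (65, 145), (66, 144), (67, 140), (67, 140)]
[(55, 147), (55, 147), (56, 145), (57, 142), (57, 142), (58, 144), (59, 145), (60, 139), (60, 139), (61, 140), (62, 148), (62, 148), (63, 158), (64, 154), (64, 154), (65, 138), (66, 122), (67, 109), (67, 109), (68, 87), (69, 89), (69, 89), (70, 99), (71, 129), (71, 129), (72, 146), (73, 149), (74, 148), (74, 148)]
```

```bash
python3 -m jog '[{"delta_pos":[6,-18,12],"rot":[0,0,0],"grip":1},{"delta_pos":[6,-18,12],"rot":[0,0,0],"grip":1},{"delta_pos":[6,-18,12],"rot":[0,0,0],"grip":1},{"delta_pos":[6,-18,12],"rot":[0,0,0],"grip":1},{"delta_pos":[6,-18,12],"rot":[0,0,0],"grip":1},{"delta_pos":[6,-18,12],"rot":[0,0,0],"grip":1},{"delta_pos":[6,-18,12],"rot":[0,0,0],"grip":1},{"delta_pos":[6,-18,12],"rot":[0,0,0],"grip":1},{"delta_pos":[6,-18,12],"rot":[0,0,0],"grip":1}]'
python3 - <<'E'
from h import *
import pickle
c=cam("wrist");pickle.dump(c,open("rod.pkl","wb"))
print(manip.read_state()["tcp_pos"])
cv2.imwrite("pics/rod.png",cv2.resize(c["im"],(800,600),interpolation=cv2.INTER_CUBIC))
E
```

```text
t: 9.33
tcp_pos: [0.5412, 0.236, 0.2799]
orientation: [[1.0, -0.002, -0.002], [-0.002, -1.0, -0.001], [-0.002, 0.001, -1.0]]
contact_force: [0.2, 0.2, 0.4]
finger_gap: 0.0855
finger_force: 0.0
[0.54144703 0.23596044 0.28092319]
```

View pics/rod.png

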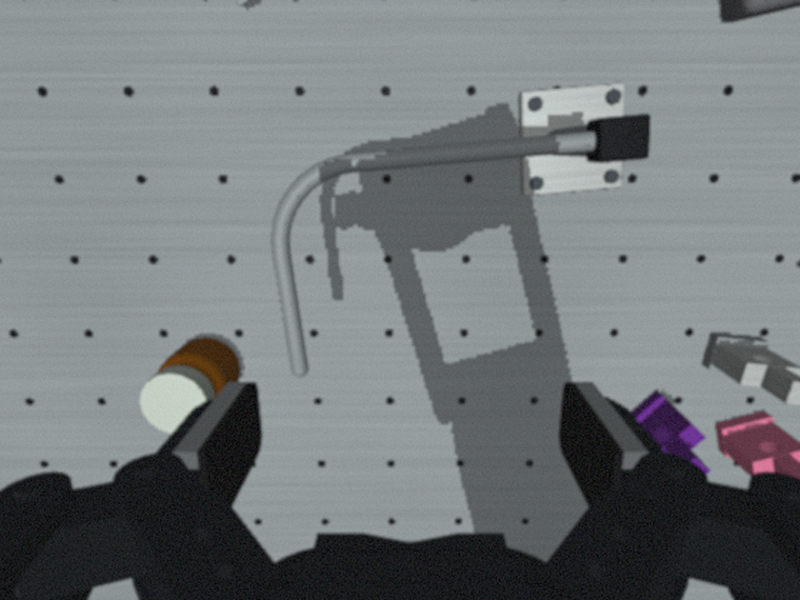

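Run:
```python
from h import *
import pickle
c=pickle.load(open("rod.pkl","rb"));g=cv2.cvtColor(c["im"],cv2.COLOR_BGR2GRAY).astype(float);g=cv2.GaussianBlur(g,(3,3),0)
for u in(270,300,330,350,385,400): print("col",u,"from",90,g[90:122,u].astype(int))
for v in(170,190,210,230,245): print("row",v,"from",188,g[v,188:225].astype(int))
print("tip col 209-212 from 245",g[245:272,208:213].mean(1).astype(int))
```

```text
col 270 from 90 [148 149 150 151 152 152 151 141 122 105  96  95  96  95  93  95 100 103
 101  99  99  98  96  93  89  84  78  74  78  87  92  84]
col 300 from 90 [143 132 116 102  96  96  95  94  95  94  94  92  89  87  89  92  95  98
  99  97  94  90  86  79  74  77  86  92  93  92  92  93]
col 330 from 90 [95 96 96 95 96 96 97 95 93 90 89 90 92 94 96 97 96 94 93 89 82 77 75 81
 89 93 94 94 94 93 92 89]
col 350 from 90 [96 96 96 95 95 94 92 90 89 90 92 94 95 97 96 94 91 88 83 78 75 79 85 90
 91 91 93 94 94 93 93 94]
col 385 from 90 [113 104  89  79  78  82  87  91  95  97  97  95  93  91  87  81  79 100
 140 176 193 196 196 195 195 194 195 196 196 196 195 192]
col 400 from 90 [ 72  69  77  93 111 124 134 141 147 151 151 149 144 136 124 109  89  80
  99 139 172 187 190 191 192 192 193 194 192 190 188 186]
row 170 from 188 [145 137 131 133 140 148 156 158 154 146 135 122 109 101 109 129 145 149
 150 150 150 151 151 151 151 151 152 151 151 151 151 150 150 150 150 151
 151]
row 190 from 188 [153 153 152 148 141 136 136 143 151 156 155 150 140 128 115 104 103 120
 140 151 153 153 154 154 154 154 152 152 152 153 153 153 153 154 154 153
 153]
row 210 from 188 [150 150 150 150 150 150 145 138 133 134 141 149 154 154 149 141 131 117
 105 103 116 135 148 151 152 152 152 152 151 150 150 152 153 152 151 151
 152]
row 230 from 188 [153 154 154 154 155 155 154 154 154 151 144 135 133 138 146 152 153 150
 143 133 119 107 104 117 136 149 153 151 146 136 124 117 120 130 143 150
 153]
row 245 from 188 [153 153 154 155 154 153 153 153 153 154 155 154 148 138 133 136 143 149
 152 151 145 136 124 112 105 112 131 147 153 153 152 152 152 152 152 153
 153]
tip col 209-212 from 245 [124 126 127 129 131 132 132 133 135 137 139 139 140 141 142 140 136 133
 136 143 150 153 153 153 153 153 154]
```

Run:
```python
from h import *
import pickle
c=pickle.load(open("rod.pkl","rb"));z=.125
S=np.array([onz(c,u,v,z)[:2] for u,v in((270,111),(300,108.5),(330,106),(350,104),(385,99.9))])
F=np.array([onz(c,u,v,z)[:2] for u,v in((195.8,170),(198.3,190),(201.4,210),(204.6,230),(207.2,245))])
def fit(P):
    m=P.mean(0);d=np.linalg.svd(P-m)[2][0];r=(P-m)@[-d[1],d[0]];return m,d,r
ms,ds,rs=fit(S);mf,df,rf=fit(F)
if ds[1]<0:ds=-ds
if df[0]>0:df=-df
print("yaw stow",np.arctan2(-ds[0],ds[1]),"free",np.arctan2(-df[1],-df[0]),rs*1000,rf*1000)
t=np.linalg.solve(np.c_[ds,-df],mf-ms);X=ms+ds*t[0];tip=onz(c,209.9,263.3,z)[:2]
print("corner",X,"tip",tip,"dist tip-corner",np.linalg.norm(tip-X))
y=(np.arctan2(-ds[0],ds[1])+np.arctan2(-df[1],-df[0]))/2
R=np.array([[np.cos(y),-np.sin(y)],[np.sin(y),np.cos(y)]])
O1=X-R@[0,.185];O2=tip-R@[-.12,.185];print("yaw",y,"origin",O1,O2)
blk=onz(c,*((np.array([590,141])+.5)/1.42857-.5),.125)[:2];print("block face",R.T@(blk-O2))
```

```text
yaw stow 0.08959210587345842 free 0.07726154076626567 [-0.23082945  0.03119243  0.29226804  0.22619045 -0.31882148] [ 0.24552369 -0.19972153 -0.17285371 -0.06259298  0.18964453]
corner [0.60131883 0.3098783 ] tip [0.48223326 0.30055324] dist tip-corner 0.11945011200337398
yaw 0.08342682331986204 origin [0.61673489 0.12552173] [0.61723196 0.12619628]
block face [-0.00012234  0.01460117]
```

The rod is fixed: origin (0.617, 0.126), yaw 0.083, and the tip-to-corner distance of 119.5 mm against 120 confirms the scale. Now a closer look at the three grey clamps, tiled into one picture.

```bash
python3 -m jog '[{"delta_pos":[-4,35,2],"rot":[0,0,0],"grip":1},{"delta_pos":[-4,35,2],"rot":[0,0,0],"grip":1},{"delta_pos":[-4,35,2],"rot":[0,0,0],"grip":1},{"delta_pos":[-4,35,2],"rot":[0,0,0],"grip":1},{"delta_pos":[-4,35,2],"rot":[0,0,0],"grip":1},{"delta_pos":[-4,35,2],"rot":[0,0,0],"grip":1},{"delta_pos":[-4,35,2],"rot":[0,0,0],"grip":1},{"delta_pos":[-4,35,2],"rot":[0,0,0],"grip":1},{"delta_pos":[-4,35,2],"rot":[0,0,0],"grip":1},{"delta_pos":[-4,35,2],"rot":[0,0,0],"grip":1}]'
python3 -m jog '[{"delta_pos":[0,0,0],"rot":[0,0,0],"grip":1},{"delta_pos":[0,0,0],"rot":[0,0,0],"grip":1}]'
python3 - <<'E'
from h import *
import pickle
c=cam("wrist");pickle.dump(c,open("cl.pkl","wb"))
T=[]
for n,p in(("A",(.443,-.193)),("B",(.5276,-.098)),("C",(.452,-.0375))):
    q=px(c,[*p,.045]).round().astype(int);u0=int(np.clip(q[0]-45,0,470));v0=int(np.clip(q[1]-45,0,330));print(n,q,"origin",u0,v0)
    w=c["im"][v0:v0+90,u0:u0+90];w=np.clip(w.astype(float)*1.1,0,255).astype(np.uint8)
    T.append(cv2.resize(w,(360,360),interpolation=cv2.INTER_CUBIC)) 
top=np.hstack(T[:2]);b=np.hstack([T[2],np.zeros_like(T[2])])
cv2.imwrite("pics/cl.png",cv2.resize(np.hstack(T),(798,266),interpolation=cv2.INTER_AREA) if 0 else np.vstack([np.hstack([T[0],T[1]]),b])[:600] if 0 else np.hstack([cv2.resize(t,(266,266),interpolation=cv2.INTER_CUBIC) for t in T]))
E
```

```text
t: 10.22
tcp_pos: [0.4998, -0.1179, 0.2619]
orientation: [[1.0, -0.007, 0.002], [-0.007, -1.0, -0.003], [0.002, 0.003, -1.0]]
contact_force: [-0.5, -0.6, 0.0]
finger_gap: 0.0855
finger_force: 0.0
t: 10.38
tcp_pos: [0.5008, -0.1128, 0.2617]
orientation: [[1.0, -0.002, 0.001], [-0.002, -1.0, -0.0], [0.001, 0.0, -1.0]]
contact_force: [-0.2, 0.1, -0.1]
finger_gap: 0.0853
finger_force: 0.0
A [365 237] origin 320 192
B [270 153] origin 225 108
C [212 229] origin 167 184
```

View pics/cl.png

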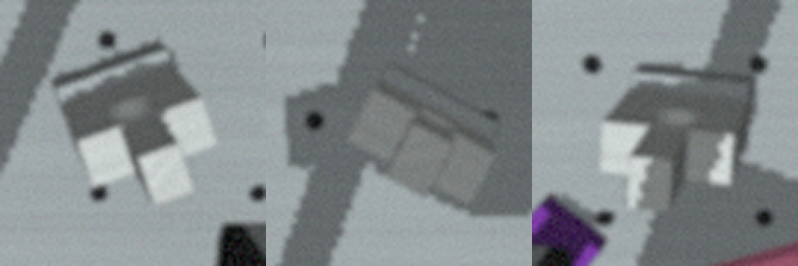

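Tiles A, B and C are all grey clamps. Tab tops, in tile pixels, are A (165,173), B (156,157) and C (120,181), with the shoulders on either side of each.

Run:
```python
from h import *
import pickle
c=pickle.load(open("cl.pkl","rb"));k=266/90
for n,o,L,R,t in(("A",(320,192),(105,155),(190,125),(165,173)),("B",(225,108),(117,127),(201,174),(156,157)),("C",(167,184),(91,146),(179,158),(120,181))):
    f=lambda p,z:onz(c,(p[0]+.5)/k-.5+o[0],(p[1]+.5)/k-.5+o[1],z)[:2]
    l,r,T=f(L,.052),f(R,.052),f(t,.08);d=l-r
    print(n,"tab",T.round(4),"shoulder mid",((l+r)/2).round(4),"sep",np.linalg.norm(d).round(4),"clamp x yaw",np.arctan2(-d[0],d[1]).round(3))
```

```text
A tab [ 0.4428 -0.1955] shoulder mid [ 0.443  -0.1962] sep 0.03 clamp x yaw 0.366
B tab [ 0.5256 -0.1057] shoulder mid [ 0.5235 -0.106 ] sep 0.0304 clamp x yaw -0.514
C tab [ 0.4483 -0.0405] shoulder mid [ 0.4476 -0.0395] sep 0.0297 clamp x yaw -0.147
```

Run:
```python
from h import *
go([.5245,-.1059,.075],-.514)
```

```text
delta cm [ 2.34 -0.63 18.66]
  rot [-0.    -0.001  0.514] q6 1.2
  rot [ 2.000e-03 -0.000e+00 -2.628e+00] q6 1.2
  tcp [ 0.5009 -0.1122  0.2615] yaw -0.0
```

```bash
python3 -m jog '[{"delta_pos":[2.3,-0.6,5],"rot":[0,0,0.514],"grip":0.6},{"delta_pos":[2.3,-0.6,10],"rot":[0,0,0.514],"grip":0.6},{"delta_pos":[2.3,-0.6,10],"rot":[0,0,0.514],"grip":0.6},{"delta_pos":[2.3,-0.6,10],"rot":[0,0,0.514],"grip":0.6},{"delta_pos":[2.3,-0.6,12],"rot":[0,0,0.514],"grip":0.6},{"delta_pos":[2.3,-0.6,15],"rot":[0,0,0.514],"grip":0.6},{"delta_pos":[2.3,-0.6,18],"rot":[0,0,0.514],"grip":0.6},{"delta_pos":[2.3,-0.6,18.6],"rot":[0,0,0.514],"grip":0.6},{"delta_pos":[2.3,-0.6,18.6],"rot":[0,0,0.514],"grip":0.6},{"delta_pos":[2.3,-0.6,18.6],"rot":[0,0,0.514],"grip":0.6}]' 60
python3 -m jog '[{"delta_pos":[0,0,0],"rot":[0,0,0],"grip":0.4},{"delta_pos":[0,0,0],"rot":[0,0,0],"grip":0.2},{"delta_pos":[0,0,0],"rot":[0,0,0],"grip":0},{"delta_pos":[0,0,0],"rot":[0,0,0],"grip":0},{"delta_pos":[0,0,0],"rot":[0,0,0],"grip":0},{"delta_pos":[0,0,0],"rot":[0,0,0],"grip":0},{"delta_pos":[0,0,0],"rot":[0,0,0],"grip":0},{"delta_pos":[0,0,0],"rot":[0,0,0],"grip":0}]'
```

```text
t: 11.27
tcp_pos: [0.5244, -0.1059, 0.0757]
orientation: [[0.871, -0.491, 0.0], [-0.491, -0.871, -0.0], [0.0, -0.0, -1.0]]
contact_force: [0.1, -1.1, 0.8]
finger_gap: 0.051
finger_force: 0.0
t: 11.93
tcp_pos: [0.5251, -0.1068, 0.0764]
orientation: [[0.871, -0.492, 0.003], [-0.492, -0.871, -0.001], [0.003, -0.001, -1.0]]
contact_force: [0.2, 1.1, 6.8]
finger_gap: 0.0129
finger_force: 63.2
```

```bash
python3 -m jog '[{"delta_pos":[0,0,-4],"rot":[0,0,0],"grip":0},{"delta_pos":[0,0,-8],"rot":[0,0,0],"grip":0},{"delta_pos":[0,0,-22],"rot":[0,0,-0.9],"grip":0},{"delta_pos":[0,0,-22],"rot":[0,0,-0.9],"grip":0},{"delta_pos":[0,0,-22],"rot":[0,0,-0.9],"grip":0},{"delta_pos":[0,0,-22],"rot":[0,0,-0.9],"grip":0},{"delta_pos":[0,0,-22],"rot":[0,0,-0.9],"grip":0},{"delta_pos":[0,0,-22],"rot":[0,0,-0.9],"grip":0},{"delta_pos":[0,0,-22],"rot":[0,0,-0.9],"grip":0},{"delta_pos":[0,0,-22],"rot":[0,0,-0.9],"grip":0}]'
python3 - <<'E'
from h import *
s=manip.read_state();print(s["finger_gap"],s["q"].round(2));go([.4522,.2978,.30],.083)
E
```

```text
t: 12.77
tcp_pos: [0.5232, -0.1065, 0.2943]
orientation: [[0.924, 0.382, -0.001], [0.382, -0.924, 0.0], [-0.001, -0.001, -1.0]]
contact_force: [0.6, -0.7, -2.1]
finger_gap: 0.0124
finger_force: 61.9
0.012363456878189832 [-0.35 -0.02  1.71 -0.    1.46  0.83]
delta cm [  8.88 -40.08  -0.55]
  rot [-0.001  0.001  0.309] q6 0.83
  rot [-2.000e-03 -1.000e-03 -2.832e+00] q6 0.83
  tcp [ 0.5232 -0.1065  0.2943] yaw 0.392
```

```bash
python3 -m jog '[{"delta_pos":[8.9,-40,-0.5],"rot":[0,0,-1.2],"grip":0},{"delta_pos":[8.9,-40,-0.5],"rot":[0,0,-1.2],"grip":0},{"delta_pos":[8.9,-40,-0.5],"rot":[0,0,-1.2],"grip":0},{"delta_pos":[8.9,-40,-0.5],"rot":[0,0,-1.2],"grip":0},{"delta_pos":[8.9,-40,-0.5],"rot":[0,0,-1.2],"grip":0},{"delta_pos":[8.9,-40,-0.5],"rot":[0,0,-1.2],"grip":0},{"delta_pos":[8.9,-40,-0.5],"rot":[0,0,-1.2],"grip":0},{"delta_pos":[8.9,-40,-0.5],"rot":[0,0,-1.2],"grip":0},{"delta_pos":[8.9,-40,-0.5],"rot":[0,0,-1.2],"grip":0},{"delta_pos":[8.9,-40,-0.5],"rot":[0,0,-1.2],"grip":0}]'
python3 -m jog '[{"delta_pos":[0,0,0],"rot":[0,0,-1.25],"grip":0},{"delta_pos":[0,0,0],"rot":[0,0,-1.25],"grip":0},{"delta_pos":[0,0,0],"rot":[0,0,-1.25],"grip":0},{"delta_pos":[0,0,0],"rot":[0,0,-1.25],"grip":0},{"delta_pos":[0,0,0],"rot":[0,0,-1.25],"grip":0},{"delta_pos":[0,0,0],"rot":[0,0,-1.25],"grip":0},{"delta_pos":[0,0,0],"rot":[0,0,-1.25],"grip":0},{"delta_pos":[0,0,0],"rot":[0,0,-1.25],"grip":0},{"delta_pos":[0,0,0],"rot":[0,0,-1.25],"grip":0},{"delta_pos":[0,0,0],"rot":[0,0,-1.25],"grip":0}]'
cat >> h.py <<'E'
O=np.array([.617,.1259]);Y=.083;RR=np.array([[np.cos(Y),-np.sin(Y)],[np.sin(Y),np.cos(Y)]])
def rod(x,y,z): return np.r_[O+RR@[x,y],z]   # rod frame -> world
def where():
    s=manip.read_state();print("in rod frame mm",(RR.T@(s["tcp_pos"][:2]-O)*1000).round(1),"z",s["tcp_pos"][2].round(4),"F",s["contact_force"].round(1),"gap",s["finger_gap"].round(4))
E
python3 - <<'E'
from h import *
where();print(manip.read_state()["q"].round(2));go(rod(-.15,.185,.1615),.083+np.pi)
E
```

```text
t: 13.6
tcp_pos: [0.4543, 0.2999, 0.2993]
orientation: [[-0.022, 1.0, -0.001], [1.0, 0.022, 0.0], [0.0, -0.001, -1.0]]
contact_force: [0.7, -0.9, -2.8]
finger_gap: 0.013
finger_force: 61.7
t: 14.43
tcp_pos: [0.4553, 0.2972, 0.299]
orientation: [[-0.955, 0.295, -0.001], [0.295, 0.955, -0.001], [0.001, -0.001, -1.0]]
contact_force: [-0.8, -0.4, -2.3]
finger_gap: 0.0125
finger_force: 61.6Traceback (most recent call last):
  File "<stdin>", line 2, in <module>
  File "h.py", line 34, in where
    s=manip.read_state();print("in rod frame mm",(RR.T@(s["tcp_pos"][:2]-O)*1000).round(1),"z",s["tcp_pos"][2].round(4),"F",s["contact_force"].round(1),"gap",s["finger_gap"].round(4))
                                                                                                                                                              ^^^^^^^^^^^^^^^^^^^^^
AttributeError: 'float' object has no attribute 'round'
```

```bash
sed -i 's/s\["finger_gap"\].round(4)/round(float(s["finger_gap"]),4)/' h.py
python3 - <<'E'
from h import *
where();print(manip.read_state()["q"].round(2));go(rod(-.15,.185,.1615),.083+np.pi)
E
```

```text
in rod frame mm [-146.9  184.1] z 0.299 F [-0.8 -0.4 -2.3] gap 0.0125
[ 0.43 -0.    1.68 -0.    1.47 -0.84]
delta cm [ 3.000e-01 -1.000e-02  1.375e+01]
  rot [-0.001 -0.001 -0.383] q6 -0.84
  rot [-2.000e-03  1.000e-03  2.759e+00] q6 -0.84
  tcp [0.4553 0.2972 0.299 ] yaw 2.842
```

```bash
python3 -m jog '[{"delta_pos":[0.4,0,3],"rot":[0,0,-0.383],"grip":0},{"delta_pos":[0.4,0,6],"rot":[0,0,-0.383],"grip":0},{"delta_pos":[0.4,0,9],"rot":[0,0,-0.383],"grip":0},{"delta_pos":[0.4,0,11],"rot":[0,0,-0.383],"grip":0},{"delta_pos":[0.4,0,13],"rot":[0,0,-0.383],"grip":0},{"delta_pos":[0.4,0,13.8],"rot":[0,0,-0.383],"grip":0},{"delta_pos":[0.4,0,13.8],"rot":[0,0,-0.383],"grip":0},{"delta_pos":[0.4,0,13.8],"rot":[0,0,-0.383],"grip":0}]'
python3 - <<'E'
from h import *
where();go(rod(-.15,.185,.1615),.083+np.pi)
a=cam("scene");b=cam("side")
f=lambda k,p:cv2.resize(k["im"][p[1]:p[1]+100,p[0]:p[0]+130],None,fx=3,fy=3,interpolation=cv2.INTER_CUBIC)
cv2.imwrite("pics/th.png",np.hstack([f(a,(330,210)),f(b,(180,110))]))
E
```

```text
t: 15.1
tcp_pos: [0.4519, 0.2986, 0.1619]
orientation: [[-0.997, -0.077, -0.001], [-0.077, 0.997, -0.0], [0.001, -0.0, -1.0]]
contact_force: [0.2, 0.1, -2.6]
finger_gap: 0.0127
finger_force: 61.4
in rod frame mm [-150.3  185.8] z 0.1619 F [ 0.2  0.1 -2.6] gap 0.0127
delta cm [-0.03 -0.08  0.04]
  rot [-0.    -0.001 -0.006] q6 -1.21
  rot [-1.000e-03  1.000e-03  3.136e+00] q6 -1.21
  tcp [0.4519 0.2986 0.1619] yaw -3.065
```

View pics/th.png

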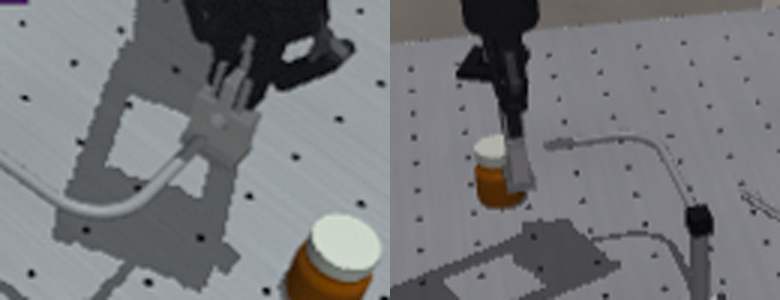

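The clamp stands right in front of the rod tip, and its bore at tile (218,122) lines up with the rod axis. This is the last of the allowed pictures, so from here I go by force and numbers.

```bash
python3 -m jog '[{"delta_pos":[-0.5,-0.08,0],"rot":[0,0,-0.006],"grip":0},{"delta_pos":[-1,-0.08,0],"rot":[0,0,-0.006],"grip":0},{"delta_pos":[-1.5,-0.08,0],"rot":[0,0,-0.006],"grip":0},{"delta_pos":[-2,-0.08,0],"rot":[0,0,-0.006],"grip":0},{"delta_pos":[-2.3,-0.08,0],"rot":[0,0,-0.006],"grip":0},{"delta_pos":[-2.6,-0.08,0],"rot":[0,0,-0.006],"grip":0},{"delta_pos":[-2.8,-0.08,0],"rot":[0,0,-0.006],"grip":0},{"delta_pos":[-2.8,-0.08,0],"rot":[0,0,-0.006],"grip":0}]'
python3 - <<'E'
from h import *
where();go(rod(-.09,.185,.1615),.083+np.pi)
E
```

```text
t: 15.87
tcp_pos: [0.4803, 0.3001, 0.1617]
orientation: [[-0.997, -0.083, -0.0], [-0.083, 0.997, -0.0], [0.0, -0.0, -1.0]]
contact_force: [-0.4, -0.9, -2.1]
finger_gap: 0.0124
finger_force: 61.6
in rod frame mm [-121.8  184.9] z 0.1617 F [-0.4 -0.9 -2.1] gap 0.0124
delta cm [-3.18  0.01  0.02]
  rot [-0. -0. -0.] q6 -1.23
  rot [-0.     0.     3.141] q6 -1.23
  tcp [0.4803 0.3001 0.1617] yaw -3.059
```

```bash
python3 -m jog '[{"delta_pos":[-0.6,0,0],"rot":[0,0,0],"grip":0},{"delta_pos":[-1.2,0,0],"rot":[0,0,0],"grip":0},{"delta_pos":[-1.8,0,0],"rot":[0,0,0],"grip":0},{"delta_pos":[-2.4,0,0],"rot":[0,0,0],"grip":0},{"delta_pos":[-3,0,0],"rot":[0,0,0],"grip":0}]'
python3 -m jog '[{"delta_pos":[-0.6,0,0],"rot":[0,0,0],"grip":0},{"delta_pos":[-1.2,0,0],"rot":[0,0,0],"grip":0},{"delta_pos":[-1.8,0,0],"rot":[0,0,0],"grip":0},{"delta_pos":[-2.4,0,0],"rot":[0,0,0],"grip":0},{"delta_pos":[-3,0,0],"rot":[0,0,0],"grip":0},{"delta_pos":[-3.8,0,0],"rot":[0,0,0],"grip":0},{"delta_pos":[-3.8,0,0],"rot":[0,0,0],"grip":0}]'
python3 - <<'E'
from h import *
where()
E
```

```text
t: 16.28
tcp_pos: [0.5106, 0.3027, 0.1618]
orientation: [[-0.997, -0.083, 0.0], [-0.083, 0.997, 0.0], [-0.0, 0.0, -1.0]]
contact_force: [-0.4, -0.3, -2.3]
finger_gap: 0.0126
finger_force: 61.6
t: 16.87
tcp_pos: [0.5493, 0.3058, 0.162]
orientation: [[-0.997, -0.083, 0.001], [-0.083, 0.997, 0.0], [-0.001, 0.0, -1.0]]
contact_force: [-0.3, 0.2, -2.1]
finger_gap: 0.0126
finger_force: 61.6
in rod frame mm [-52.6 184.9] z 0.162 F [-0.3  0.2 -2.1] gap 0.0126
```

```bash
python3 -m jog '[{"delta_pos":[-0.76,0,0],"rot":[0,0,0],"grip":0},{"delta_pos":[-1.21,-0.02,0],"rot":[0,0,0.1],"grip":0},{"delta_pos":[-1.65,-0.09,0],"rot":[0,0,0.2],"grip":0},{"delta_pos":[-2.09,-0.2,0],"rot":[0,0,0.3],"grip":0},{"delta_pos":[-2.51,-0.36,0],"rot":[0,0,0.4],"grip":0},{"delta_pos":[-2.92,-0.55,0],"rot":[0,0,0.5],"grip":0},{"delta_pos":[-3.3,-0.79,0],"rot":[0,0,0.6],"grip":0},{"delta_pos":[-3.66,-1.06,0],"rot":[0,0,0.7],"grip":0},{"delta_pos":[-3.99,-1.36,0],"rot":[0,0,0.8],"grip":0},{"delta_pos":[-3.99,-1.36,0],"rot":[0,0,0.8],"grip":0}]'
cat > arc.py <<'E'
from h import *
where()
s=manip.read_state();p=RR.T@(s["tcp_pos"][:2]-O);yw=np.arctan2(s["orientation"][1,0],s["orientation"][0,0])
print("phi",(Y+np.pi-yw)%(2*np.pi))
import sys
Rt=s["orientation"]
for ph in eval(sys.argv[1]):
    X=rod(-.045+.045*np.sin(ph),.14+.045*np.cos(ph),s["tcp_pos"][2]);d=Rt.T@(X-s["tcp_pos"])*100
    r=-(Y+np.pi-ph-yw);r=(r+np.pi)%(2*np.pi)-np.pi
    print(ph,d.round(2),round(r,3))
X=rod(0,.06,s["tcp_pos"][2]);print("y60",(Rt.T@(X-s["tcp_pos"])*100).round(2))
E
python3 arc.py '[.8,.9,1,1.1,1.2,1.3,1.4,1.5,1.571]'
```

```text
t: 17.7
tcp_pos: [0.5894, 0.2951, 0.1618]
orientation: [[-0.751, 0.66, 0.0], [0.66, 0.751, -0.0], [-0.0, 0.0, -1.0]]
contact_force: [0.0, -0.4, -2.7]
finger_gap: 0.0128
finger_force: 61.6
in rod frame mm [-13.5 170.9] z 0.1618 F [ 0.  -0.4 -2.7] gap 0.0128
phi 0.803765169874294
0.8 [-0.02  0.09  0.  ] -0.004
0.9 [-0.47  0.07  0.  ] 0.096
1 [-0.91  0.    0.  ] 0.196
1.1 [-1.35 -0.11  0.  ] 0.296
1.2 [-1.77 -0.26  0.  ] 0.396
1.3 [-2.18 -0.45  0.  ] 0.496
1.4 [-2.56 -0.69  0.  ] 0.596
1.5 [-2.92 -0.96  0.  ] 0.696
1.571 [-3.16 -1.17  0.  ] 0.767
y60 [-8.92 -6.72  0.  ]
```

Going smoothly, with no side force. Second half of the bend:

```bash
python3 -m jog '[{"delta_pos":[-0.47,0.05,0],"rot":[0,0,0.096],"grip":0},{"delta_pos":[-0.91,0,0],"rot":[0,0,0.196],"grip":0},{"delta_pos":[-1.35,-0.11,0],"rot":[0,0,0.296],"grip":0},{"delta_pos":[-1.77,-0.26,0],"rot":[0,0,0.396],"grip":0},{"delta_pos":[-2.18,-0.45,0],"rot":[0,0,0.496],"grip":0},{"delta_pos":[-2.56,-0.69,0],"rot":[0,0,0.596],"grip":0},{"delta_pos":[-2.92,-0.96,0],"rot":[0,0,0.696],"grip":0},{"delta_pos":[-3.16,-1.17,0],"rot":[0,0,0.767],"grip":0},{"delta_pos":[-3.16,-1.17,0],"rot":[0,0,0.767],"grip":0}]'
python3 - <<'E'
from h import *
where();go(rod(0,.032,.162),.083+np.pi/2)
E
```

```text
t: 18.45
tcp_pos: [0.6048, 0.2655, 0.1617]
orientation: [[-0.087, 0.996, -0.0], [0.996, 0.087, -0.0], [-0.0, -0.0, -1.0]]
contact_force: [0.3, -0.3, -2.2]
finger_gap: 0.0126
finger_force: 61.6
in rod frame mm [ -0.6 140.2] z 0.1617 F [ 0.3 -0.3 -2.2] gap 0.0126
delta cm [-10.82   0.02  -0.03]
  rot [-0.     0.     0.004] q6 0.21
  rot [-0.    -0.    -3.138] q6 0.21
  tcp [0.6048 0.2655 0.1617] yaw 1.658
```

```bash
python3 -m jog '[{"delta_pos":[-1.2,0.02,0],"rot":[0,0,0.004],"grip":0},{"delta_pos":[-2.4,0.02,0],"rot":[0,0,0.004],"grip":0},{"delta_pos":[-3.6,0.02,0],"rot":[0,0,0.004],"grip":0},{"delta_pos":[-4.8,0.02,0],"rot":[0,0,0.004],"grip":0},{"delta_pos":[-6,0.02,0],"rot":[0,0,0.004],"grip":0},{"delta_pos":[-7.2,0.02,0],"rot":[0,0,0.004],"grip":0},{"delta_pos":[-8.4,0.02,0],"rot":[0,0,0.004],"grip":0},{"delta_pos":[-9.6,0.02,0],"rot":[0,0,0.004],"grip":0},{"delta_pos":[-10.4,0.02,0],"rot":[0,0,0.004],"grip":0},{"delta_pos":[-10.4,0.02,0],"rot":[0,0,0.004],"grip":0}]'
python3 - <<'E'
from h import *
where()
E
```

```text
t: 19.28
tcp_pos: [0.6143, 0.1603, 0.1618]
orientation: [[-0.081, 0.997, 0.0], [0.997, 0.081, -0.001], [-0.001, 0.0, -1.0]]
contact_force: [0.4, 0.7, -2.2]
finger_gap: 0.0126
finger_force: 61.6
in rod frame mm [ 0.1 34.5] z 0.1618 F [ 0.4  0.7 -2.2] gap 0.0126
```

```bash
python3 -m jog '[{"delta_pos":[0,0,0.1],"rot":[0,0,0],"grip":0},{"delta_pos":[0,0,0.2],"rot":[0,0,0],"grip":0},{"delta_pos":[0,0,0.2],"rot":[0,0,0],"grip":0.2},{"delta_pos":[0,0,0.2],"rot":[0,0,0],"grip":0.4},{"delta_pos":[0,0,0.2],"rot":[0,0,0],"grip":0.5},{"delta_pos":[0,0,0.2],"rot":[0,0,0],"grip":0.5},{"delta_pos":[0,0,0.2],"rot":[0,0,0],"grip":0.5},{"delta_pos":[0,0,-3],"rot":[0,0,0],"grip":0.5},{"delta_pos":[0,0,-7],"rot":[0,0,0],"grip":0.5},{"delta_pos":[0,0,-11],"rot":[0,0,0],"grip":1}]'
python3 - <<'E'
from h import *
where();go([.49,-.113,.262],0)
E
```

```text
t: 20.12
tcp_pos: [0.613, 0.1624, 0.2717]
orientation: [[-0.083, 0.997, -0.003], [0.997, 0.083, -0.0], [-0.0, -0.003, -1.0]]
contact_force: [0.8, 0.1, 0.5]
finger_gap: 0.0535
finger_force: 0.0
in rod frame mm [-1.  36.7] z 0.2717 F [0.8 0.1 0.5] gap 0.0535
delta cm [-26.42 -14.54   1.02]
  rot [-0.002  0.003  1.654] q6 0.05
  rot [-0.003 -0.002 -1.488] q6 0.05
  tcp [0.613  0.1624 0.2717] yaw 1.654
```

```bash
python3 -m jog '[{"delta_pos":[-26.4,-14.5,1],"rot":[0,0,1.654],"grip":1},{"delta_pos":[-26.4,-14.5,1],"rot":[0,0,1.654],"grip":1},{"delta_pos":[-26.4,-14.5,1],"rot":[0,0,1.654],"grip":1},{"delta_pos":[-26.4,-14.5,1],"rot":[0,0,1.654],"grip":1},{"delta_pos":[-26.4,-14.5,1],"rot":[0,0,1.654],"grip":1},{"delta_pos":[-26.4,-14.5,1],"rot":[0,0,1.654],"grip":1},{"delta_pos":[-26.4,-14.5,1],"rot":[0,0,1.654],"grip":1},{"delta_pos":[-26.4,-14.5,1],"rot":[0,0,1.654],"grip":1},{"delta_pos":[-26.4,-14.5,1],"rot":[0,0,1.654],"grip":1},{"delta_pos":[-26.4,-14.5,1],"rot":[0,0,1.654],"grip":1}]'
python3 - <<'E'
from h import *
go([.501,-.113,.2617],0)
E
```

```text
t: 20.95
tcp_pos: [0.4909, -0.1141, 0.2621]
orientation: [[0.923, 0.385, 0.001], [0.385, -0.923, -0.0], [0.001, 0.0, -1.0]]
contact_force: [-0.4, 0.1, 0.5]
finger_gap: 0.0855
finger_force: 0.0
delta cm [0.97 0.29 0.04]
  rot [ 0.    -0.001  0.395] q6 0.79
  rot [ 1.000e-03  1.000e-03 -2.747e+00] q6 0.79
  tcp [ 0.4909 -0.1141  0.2621] yaw 0.395
```

```bash
python3 -m jog '[{"delta_pos":[1,0.3,0],"rot":[0,0,0.395],"grip":1},{"delta_pos":[1,0.3,0],"rot":[0,0,0.395],"grip":1},{"delta_pos":[1,0.3,0],"rot":[0,0,0.395],"grip":1},{"delta_pos":[1,0.3,0],"rot":[0,0,0.395],"grip":1},{"delta_pos":[1,0.3,0],"rot":[0,0,0.395],"grip":1},{"delta_pos":[1,0.3,0],"rot":[0,0,0.395],"grip":1}]'
cat > chk.py <<'E'
from h import *
import pickle
c0=pickle.load(open("cl.pkl","rb"));c=cam("wrist")
d=cv2.GaussianBlur(cv2.absdiff(c["im"],c0["im"]),(5,5),0).max(2)
n,l,st,ce=cv2.connectedComponentsWithStats((d>30).astype(np.uint8))
print([(*st[i],ce[i].round()) for i in range(1,n) if st[i,4]>40])
print("A",px(c,[.443,-.196,.05]).round(),"C",px(c,[.448,-.04,.05]).round())
def tmpl(name,u,v):
    t=c0["im"][v-40:v+40,u-40:u+40];r=cv2.matchTemplate(c["im"],t,cv2.TM_CCOEFF_NORMED);_,m,_,p=cv2.minMaxLoc(r);print(name,"shift px",p[0]-(u-40),p[1]-(v-40),"score",round(m,3))
tmpl("A",368,240);tmpl("C",213,232)
E
python3 chk.py; python3 -c "
from h import *
go([.443,-.1958,.078],.366);go([.448,-.040,.078],-.147)"
```

```text
t: 21.45
tcp_pos: [0.5017, -0.1115, 0.2619]
orientation: [[1.0, 0.012, 0.0], [0.012, -1.0, -0.0], [0.0, 0.0, -1.0]]
contact_force: [-0.2, 0.4, 0.0]
finger_gap: 0.0856
finger_force: 0.0
[(np.int32(268), np.int32(0), np.int32(15), np.int32(45), np.int32(268), array([275.,  21.])), (np.int32(301), np.int32(0), np.int32(16), np.int32(29), np.int32(207), array([308.,  14.])), (np.int32(315), np.int32(0), np.int32(16), np.int32(33), np.int32(242), array([323.,  17.])), (np.int32(336), np.int32(0), np.int32(35), np.int32(26), np.int32(262), array([356.,  14.])), (np.int32(340), np.int32(0), np.int32(42), np.int32(43), np.int32(408), array([363.,  23.])), (np.int32(353), np.int32(0), np.int32(49), np.int32(78), np.int32(533), array([380.,  39.])), (np.int32(26), np.int32(10), np.int32(82), np.int32(88), np.int32(1424), array([81., 58.])), (np.int32(103), np.int32(12), np.int32(11), np.int32(11), np.int32(90), array([108.,  17.])), (np.int32(167), np.int32(13), np.int32(12), np.int32(10), np.int32(84), array([173.,  18.])), (np.int32(427), np.int32(13), np.int32(12), np.int32(12), np.int32(92
[... 2852 characters left out ...]
np.int32(9), np.int32(45), array([ 39., 304.])), (np.int32(501), np.int32(302), np.int32(8), np.int32(9), np.int32(51), array([505., 306.])), (np.int32(553), np.int32(302), np.int32(7), np.int32(9), np.int32(52), array([556., 306.])), (np.int32(79), np.int32(413), np.int32(13), np.int32(7), np.int32(41), array([ 84., 416.]))]
A [369. 240.] C [214. 234.]
A shift px 0 1 score 0.972
C shift px 0 -1 score 0.974
delta cm [-5.97  8.36 18.39]
  rot [ 0.    -0.    -0.354] q6 1.19
  rot [-0.    -0.     2.787] q6 1.19
  tcp [ 0.5017 -0.1115  0.2619] yaw 0.012
delta cm [-5.29 -7.22 18.39]
  rot [ 0.    -0.     0.159] q6 1.19
  rot [ 0.     0.    -2.983] q6 1.19
  tcp [ 0.5017 -0.1115  0.2619] yaw 0.012
```

Clamps A and C have not moved. Next I grasp A.

```bash
python3 -m jog '[{"delta_pos":[-6,8.4,3],"rot":[0,0,-0.354],"grip":0.6},{"delta_pos":[-6,8.4,8],"rot":[0,0,-0.354],"grip":0.6},{"delta_pos":[-6,8.4,10],"rot":[0,0,-0.354],"grip":0.6},{"delta_pos":[-6,8.4,10],"rot":[0,0,-0.354],"grip":0.6},{"delta_pos":[-6,8.4,12],"rot":[0,0,-0.354],"grip":0.6},{"delta_pos":[-6,8.4,15],"rot":[0,0,-0.354],"grip":0.6},{"delta_pos":[-6,8.4,17.5],"rot":[0,0,-0.354],"grip":0.6},{"delta_pos":[-6,8.4,18.4],"rot":[0,0,-0.354],"grip":0.6},{"delta_pos":[-6,8.4,18.4],"rot":[0,0,-0.354],"grip":0.6},{"delta_pos":[-6,8.4,18.4],"rot":[0,0,-0.354],"grip":0.6}]'
python3 -m jog '[{"delta_pos":[0,0,0],"rot":[0,0,0],"grip":0.4},{"delta_pos":[0,0,0],"rot":[0,0,0],"grip":0.2},{"delta_pos":[0,0,0],"rot":[0,0,0],"grip":0},{"delta_pos":[0,0,0],"rot":[0,0,0],"grip":0},{"delta_pos":[0,0,0],"rot":[0,0,0],"grip":0},{"delta_pos":[0,0,0],"rot":[0,0,0],"grip":0},{"delta_pos":[0,0,0],"rot":[0,0,0],"grip":0},{"delta_pos":[0,0,0],"rot":[0,0,0],"grip":0}]'
python3 -m jog '[{"delta_pos":[0,0,-4],"rot":[0,0,0],"grip":0},{"delta_pos":[0,0,-8],"rot":[0,0,0],"grip":0},{"delta_pos":[0,0,-22],"rot":[0,0,-0.9],"grip":0},{"delta_pos":[0,0,-22],"rot":[0,0,-0.9],"grip":0},{"delta_pos":[0,0,-22],"rot":[0,0,-0.9],"grip":0},{"delta_pos":[0,0,-22],"rot":[0,0,-0.9],"grip":0},{"delta_pos":[0,0,-22],"rot":[0,0,-0.9],"grip":0},{"delta_pos":[0,0,-22],"rot":[0,0,-0.9],"grip":0},{"delta_pos":[0,0,-22],"rot":[0,0,-0.9],"grip":0},{"delta_pos":[0,0,-22],"rot":[0,0,-0.9],"grip":0}]'
python3 -c "
from h import *
go(rod(-.15,.185,.30),.083+np.pi)"
```

```text
t: 22.33
tcp_pos: [0.4427, -0.1962, 0.0783]
orientation: [[0.935, 0.356, -0.0], [0.356, -0.935, 0.0], [-0.0, -0.0, -1.0]]
contact_force: [-0.3, 0.1, 0.3]
finger_gap: 0.0513
finger_force: 0.0
t: 23.0
tcp_pos: [0.4435, -0.1965, 0.0793]
orientation: [[0.935, 0.355, 0.002], [0.355, -0.935, -0.001], [0.002, 0.002, -1.0]]
contact_force: [-0.2, 1.2, 6.1]
finger_gap: 0.0123
finger_force: 61.3
t: 23.83
tcp_pos: [0.4422, -0.1959, 0.2977]
orientation: [[0.297, 0.955, -0.0], [0.955, -0.297, 0.0], [0.0, -0.0, -1.0]]
contact_force: [-0.1, -0.8, -2.9]
finger_gap: 0.0124
finger_force: 60.2
delta cm [ 47.44 -13.7   -0.23]
  rot [-0.    -0.    -1.955] q6 -0.28
  rot [-0.     0.     1.186] q6 -0.28
  tcp [ 0.4422 -0.1959  0.2977] yaw 1.269
```

```bash
python3 -m jog '[{"delta_pos":[47.4,-13.7,-0.2],"rot":[0,0,-1.955],"grip":0},{"delta_pos":[47.4,-13.7,-0.2],"rot":[0,0,-1.955],"grip":0},{"delta_pos":[47.4,-13.7,-0.2],"rot":[0,0,-1.955],"grip":0},{"delta_pos":[47.4,-13.7,-0.2],"rot":[0,0,-1.955],"grip":0},{"delta_pos":[47.4,-13.7,-0.2],"rot":[0,0,-1.955],"grip":0},{"delta_pos":[47.4,-13.7,-0.2],"rot":[0,0,-1.955],"grip":0},{"delta_pos":[47.4,-13.7,-0.2],"rot":[0,0,-1.955],"grip":0},{"delta_pos":[47.4,-13.7,-0.2],"rot":[0,0,-1.955],"grip":0},{"delta_pos":[47.4,-13.7,-0.2],"rot":[0,0,-1.955],"grip":0},{"delta_pos":[47.4,-13.7,-0.2],"rot":[0,0,-1.955],"grip":0}]'
python3 -c "
from h import *
go(rod(-.15,.185,.30),.083+np.pi)"
```

```text
t: 24.67
tcp_pos: [0.4528, 0.2225, 0.2994]
orientation: [[-0.813, 0.583, 0.0], [0.583, 0.813, -0.0], [-0.0, -0.0, -1.0]]
contact_force: [0.8, -0.8, -2.0]
finger_gap: 0.0125
finger_force: 60.1
delta cm [ 4.44  6.09 -0.06]
  rot [-0.     0.    -0.705] q6 -0.65
  rot [0.    0.    2.436] q6 -0.65
  tcp [0.4528 0.2225 0.2994] yaw 2.519
```

```bash
python3 -m jog '[{"delta_pos":[4.4,6.1,0],"rot":[0,0,-0.705],"grip":0},{"delta_pos":[4.4,6.1,0],"rot":[0,0,-0.705],"grip":0},{"delta_pos":[4.4,6.1,3],"rot":[0,0,-0.705],"grip":0},{"delta_pos":[4.4,6.1,6],"rot":[0,0,-0.705],"grip":0},{"delta_pos":[4.4,6.1,9],"rot":[0,0,-0.705],"grip":0},{"delta_pos":[4.4,6.1,12],"rot":[0,0,-0.705],"grip":0},{"delta_pos":[4.4,6.1,13.5],"rot":[0,0,-0.705],"grip":0},{"delta_pos":[4.4,6.1,13.5],"rot":[0,0,-0.705],"grip":0},{"delta_pos":[4.4,6.1,13.5],"rot":[0,0,-0.705],"grip":0}]'
python3 -c "
from h import *
where();go(rod(-.122,.185,.164),.083+np.pi)"
```

```text
t: 25.42
tcp_pos: [0.453, 0.2953, 0.1636]
orientation: [[-0.997, -0.076, -0.003], [-0.076, 0.997, -0.001], [0.003, -0.001, -1.0]]
contact_force: [0.4, -0.4, -2.5]
finger_gap: 0.0125
finger_force: 60.0
in rod frame mm [-149.4  182.4] z 0.1636 F [ 0.4 -0.4 -2.5] gap 0.0125
delta cm [-2.74  0.28 -0.05]
  rot [-0.001 -0.003 -0.007] q6 -1.21
  rot [-4.000e-03  2.000e-03  3.134e+00] q6 -1.21
  tcp [0.453  0.2953 0.1636] yaw -3.066
```

```bash
python3 -m jog '[{"delta_pos":[0,0.2,0],"rot":[0,0,-0.007],"grip":0},{"delta_pos":[0,0.2,0],"rot":[0,0,-0.007],"grip":0},{"delta_pos":[0,0.2,0],"rot":[0,0,-0.007],"grip":0}]'
python3 -c "
from h import *
where();go(rod(-.122,.185,.164),.083+np.pi)"
```

```text
t: 25.67
tcp_pos: [0.4548, 0.2983, 0.1665]
orientation: [[-0.997, -0.083, 0.003], [-0.083, 0.997, 0.002], [-0.003, 0.001, -1.0]]
contact_force: [-0.0, 0.7, -2.7]
finger_gap: 0.0122
finger_force: 60.1
in rod frame mm [-147.3  185.2] z 0.1665 F [-0.   0.7 -2.7] gap 0.0122
delta cm [-2.53 -0.02  0.26]
  rot [0.001 0.003 0.   ] q6 -1.22
  rot [-5.000e-03  2.000e-03 -3.141e+00] q6 -1.22
  tcp [0.4548 0.2983 0.1665] yaw -3.058
```

```bash
python3 -m jog '[{"delta_pos":[0,0,0.2],"rot":[0,0,0],"grip":0},{"delta_pos":[-0.5,0,0.2],"rot":[0,0,0],"grip":0},{"delta_pos":[-1,0,0.2],"rot":[0,0,0],"grip":0},{"delta_pos":[-1.5,0,0.2],"rot":[0,0,0],"grip":0},{"delta_pos":[-2,0,0.2],"rot":[0,0,0],"grip":0},{"delta_pos":[-2.5,0,0.2],"rot":[0,0,0],"grip":0},{"delta_pos":[-2.5,0,0.2],"rot":[0,0,0],"grip":0}]'
python3 -c "
from h import *
where();go(rod(-.053,.185,.164),.083+np.pi)"
```

```text
t: 26.25
tcp_pos: [0.4798, 0.2997, 0.1626]
orientation: [[-0.997, -0.083, 0.001], [-0.083, 0.997, 0.0], [-0.001, 0.0, -1.0]]
contact_force: [-0.6, -0.0, -3.1]
finger_gap: 0.0128
finger_force: 60.1
in rod frame mm [-122.3  184.6] z 0.1626 F [-0.6 -0.  -3.1] gap 0.0128
delta cm [-6.93  0.04 -0.14]
  rot [ 0.     0.001 -0.   ] q6 -1.23
  rot [ 1.000e-03 -0.000e+00  3.141e+00] q6 -1.23
  tcp [0.4798 0.2997 0.1626] yaw -3.059
```

```bash
python3 -m jog '[{"delta_pos":[-0.6,0.03,-0.12],"rot":[0,0,0],"grip":0},{"delta_pos":[-1.3,0.03,-0.12],"rot":[0,0,0],"grip":0},{"delta_pos":[-2,0.03,-0.12],"rot":[0,0,0],"grip":0},{"delta_pos":[-2.7,0.03,-0.12],"rot":[0,0,0],"grip":0},{"delta_pos":[-3.5,0.03,-0.12],"rot":[0,0,0],"grip":0},{"delta_pos":[-4.3,0.03,-0.12],"rot":[0,0,0],"grip":0},{"delta_pos":[-5.1,0.03,-0.12],"rot":[0,0,0],"grip":0},{"delta_pos":[-6,0.03,-0.12],"rot":[0,0,0],"grip":0},{"delta_pos":[-6.9,0.03,-0.12],"rot":[0,0,0],"grip":0},{"delta_pos":[-6.9,0.03,-0.12],"rot":[0,0,0],"grip":0}]'
python3 arc.py '[0,.1,.2,.3,.4,.5,.6,.7,.8]'
```

```text
t: 27.08
tcp_pos: [0.5493, 0.3057, 0.1638]
orientation: [[-0.997, -0.082, 0.001], [-0.082, 0.997, 0.0], [-0.001, 0.0, -1.0]]
contact_force: [0.7, -0.2, -2.9]
finger_gap: 0.0133
finger_force: 60.1
in rod frame mm [-52.6 184.8] z 0.1638 F [ 0.7 -0.2 -2.9] gap 0.0133
phi 0.0005121895975230828
0 [-0.76  0.02  0.  ] -0.001
0.1 [-1.21 -0.    0.  ] 0.099
0.2 [-1.65 -0.07  0.  ] 0.199
0.3 [-2.09 -0.18  0.  ] 0.299
0.4 [-2.51 -0.33  0.  ] 0.399
0.5 [-2.92 -0.53  0.  ] 0.499
0.6 [-3.3  -0.76  0.  ] 0.599
0.7 [-3.66 -1.04  0.  ] 0.699
0.8 [-3.99 -1.34  0.01] 0.799
y60 [-5.260e+00 -1.248e+01  1.000e-02]
```

```bash
python3 -m jog '[{"delta_pos":[-0.76,0,0],"rot":[0,0,0],"grip":0},{"delta_pos":[-1.21,0,0],"rot":[0,0,0.1],"grip":0},{"delta_pos":[-1.65,-0.07,0],"rot":[0,0,0.2],"grip":0},{"delta_pos":[-2.09,-0.18,0],"rot":[0,0,0.3],"grip":0},{"delta_pos":[-2.51,-0.33,0],"rot":[0,0,0.4],"grip":0},{"delta_pos":[-2.92,-0.53,0],"rot":[0,0,0.5],"grip":0},{"delta_pos":[-3.3,-0.76,0],"rot":[0,0,0.6],"grip":0},{"delta_pos":[-3.66,-1.04,0],"rot":[0,0,0.7],"grip":0},{"delta_pos":[-3.99,-1.34,0],"rot":[0,0,0.8],"grip":0},{"delta_pos":[-3.99,-1.34,0],"rot":[0,0,0.8],"grip":0}]'
python3 arc.py '[.9,1,1.1,1.2,1.3,1.4,1.5,1.571]'
```

```text
t: 27.92
tcp_pos: [0.5889, 0.2953, 0.1637]
orientation: [[-0.751, 0.66, 0.0], [0.66, 0.751, -0.0], [-0.0, 0.0, -1.0]]
contact_force: [-0.1, 0.1, -1.8]
finger_gap: 0.0126
finger_force: 60.2
in rod frame mm [-13.9 171.1] z 0.1637 F [-0.1  0.1 -1.8] gap 0.0126
phi 0.8037445358628652
0.9 [-0.52  0.08  0.  ] 0.096
1 [-0.96  0.02  0.  ] 0.196
1.1 [-1.4  -0.09  0.  ] 0.296
1.2 [-1.82 -0.25  0.  ] 0.396
1.3 [-2.23 -0.44  0.  ] 0.496
1.4 [-2.61 -0.67  0.  ] 0.596
1.5 [-2.97 -0.95  0.  ] 0.696
1.571 [-3.21 -1.16  0.  ] 0.767
y60 [-8.97 -6.71  0.  ]
```

```bash
python3 -m jog '[{"delta_pos":[-0.52,0.06,0],"rot":[0,0,0.096],"grip":0},{"delta_pos":[-0.96,0.02,0],"rot":[0,0,0.196],"grip":0},{"delta_pos":[-1.4,-0.09,0],"rot":[0,0,0.296],"grip":0},{"delta_pos":[-1.82,-0.25,0],"rot":[0,0,0.396],"grip":0},{"delta_pos":[-2.23,-0.44,0],"rot":[0,0,0.496],"grip":0},{"delta_pos":[-2.61,-0.67,0],"rot":[0,0,0.596],"grip":0},{"delta_pos":[-2.97,-0.95,0],"rot":[0,0,0.696],"grip":0},{"delta_pos":[-3.21,-1.16,0],"rot":[0,0,0.767],"grip":0},{"delta_pos":[-3.21,-1.16,0],"rot":[0,0,0.767],"grip":0}]'
python3 - <<'E'
from h import *
where();go(rod(0,.068,.1635),.083+np.pi/2)
E
```

```text
t: 28.67
tcp_pos: [0.6047, 0.2654, 0.1636]
orientation: [[-0.087, 0.996, -0.0], [0.996, 0.087, -0.0], [-0.0, -0.0, -1.0]]
contact_force: [-0.4, -0.1, -3.0]
finger_gap: 0.0124
finger_force: 60.1
in rod frame mm [ -0.7 140.1] z 0.1636 F [-0.4 -0.1 -3. ] gap 0.0124
delta cm [-7.21  0.04  0.01]
  rot [-0.     0.     0.004] q6 0.21
  rot [-0.000e+00 -1.000e-03 -3.137e+00] q6 0.21
  tcp [0.6047 0.2654 0.1636] yaw 1.658
```

```bash
python3 -m jog '[{"delta_pos":[-1,0.04,0],"rot":[0,0,0.004],"grip":0},{"delta_pos":[-2,0.04,0],"rot":[0,0,0.004],"grip":0},{"delta_pos":[-3,0.04,0],"rot":[0,0,0.004],"grip":0},{"delta_pos":[-4,0.04,0],"rot":[0,0,0.004],"grip":0},{"delta_pos":[-5,0.04,0],"rot":[0,0,0.004],"grip":0},{"delta_pos":[-6,0.04,0],"rot":[0,0,0.004],"grip":0},{"delta_pos":[-6.8,0.04,0],"rot":[0,0,0.004],"grip":0},{"delta_pos":[-7,0.04,0],"rot":[0,0,0.004],"grip":0},{"delta_pos":[-7,0.04,0.2],"rot":[0,0,0.004],"grip":0},{"delta_pos":[-7,0.04,0.2],"rot":[0,0,0.004],"grip":0}]'
python3 -m jog '[{"delta_pos":[0,0,0],"rot":[0,0,0],"grip":0.2},{"delta_pos":[0,0,0],"rot":[0,0,0],"grip":0.4},{"delta_pos":[0,0,0],"rot":[0,0,0],"grip":0.5},{"delta_pos":[0,0,0],"rot":[0,0,0],"grip":0.5},{"delta_pos":[0,0,0],"rot":[0,0,0],"grip":0.5},{"delta_pos":[0,0,-3],"rot":[0,0,0],"grip":0.5},{"delta_pos":[0,0,-7],"rot":[0,0,0],"grip":0.5},{"delta_pos":[0,0,-11],"rot":[0,0,0],"grip":1}]'
python3 - <<'E'
from h import *
where();go([.501,-.113,.2617],0)
E
```

```text
t: 29.5
tcp_pos: [0.6116, 0.196, 0.1619]
orientation: [[-0.083, 0.997, 0.001], [0.997, 0.083, -0.0], [-0.0, 0.001, -1.0]]
contact_force: [1.1, 0.2, -0.7]
finger_gap: 0.0122
finger_force: 60.4
t: 30.17
tcp_pos: [0.6101, 0.1962, 0.2713]
orientation: [[-0.083, 0.997, -0.004], [0.997, 0.083, -0.001], [-0.0, -0.004, -1.0]]
contact_force: [1.3, 0.9, -0.2]
finger_gap: 0.0535
finger_force: 0.0
in rod frame mm [-1.  70.6] z 0.2713 F [ 1.3  0.9 -0.2] gap 0.0535
delta cm [-29.9  -13.44   1.02]
  rot [-0.003  0.003  1.654] q6 0.1
  rot [-0.003 -0.003 -1.488] q6 0.1
  tcp [0.6101 0.1962 0.2713] yaw 1.654
```

Now back to inspect clamp C.

```bash
python3 -m jog '[{"delta_pos":[-29.9,-13.4,1],"rot":[0,0,1.2],"grip":1},{"delta_pos":[-29.9,-13.4,1],"rot":[0,0,1.2],"grip":1},{"delta_pos":[-29.9,-13.4,1],"rot":[0,0,1.2],"grip":1},{"delta_pos":[-29.9,-13.4,1],"rot":[0,0,1.2],"grip":1},{"delta_pos":[-29.9,-13.4,1],"rot":[0,0,1.2],"grip":1},{"delta_pos":[-29.9,-13.4,1],"rot":[0,0,1.2],"grip":1},{"delta_pos":[-29.9,-13.4,1],"rot":[0,0,1.2],"grip":1},{"delta_pos":[-29.9,-13.4,1],"rot":[0,0,1.2],"grip":1},{"delta_pos":[-29.9,-13.4,1],"rot":[0,0,1.2],"grip":1},{"delta_pos":[-29.9,-13.4,1],"rot":[0,0,1.2],"grip":1}]'
python3 -m jog '[{"delta_pos":[0,0,0],"rot":[0,0,0.454],"grip":1},{"delta_pos":[0,0,0],"rot":[0,0,0.454],"grip":1},{"delta_pos":[0,0,0],"rot":[0,0,0.454],"grip":1},{"delta_pos":[0,0,0],"rot":[0,0,0.454],"grip":1},{"delta_pos":[0,0,0],"rot":[0,0,0.454],"grip":1},{"delta_pos":[0,0,0],"rot":[0,0,0.454],"grip":1}]'
python3 chk.py | tail -3;python3 -c "
from h import *
go([.448,-.040,.078],-.147)"
```

```text
t: 31.0
tcp_pos: [0.5018, -0.1151, 0.2619]
orientation: [[0.903, 0.429, 0.0], [0.429, -0.903, -0.0], [0.0, 0.0, -1.0]]
contact_force: [0.3, 0.3, -0.2]
finger_gap: 0.0859
finger_force: 0.0
t: 31.5
tcp_pos: [0.5026, -0.1128, 0.2618]
orientation: [[1.0, 0.003, 0.0], [0.003, -1.0, -0.0], [0.0, 0.0, -1.0]]
contact_force: [-0.1, 0.5, 0.1]
finger_gap: 0.0851
finger_force: 0.0
A [368. 240.] C [213. 235.]
A shift px 0 1 score 0.619
C shift px 0 1 score 0.985
delta cm [-5.44 -7.3  18.38]
  rot [ 0.   -0.    0.15] q6 1.19
  rot [ 0.     0.    -2.992] q6 1.19
  tcp [ 0.5025 -0.1128  0.2618] yaw 0.003
```

```bash
python3 -m jog '[{"delta_pos":[-5.4,-7.3,3],"rot":[0,0,0.15],"grip":0.6},{"delta_pos":[-5.4,-7.3,8],"rot":[0,0,0.15],"grip":0.6},{"delta_pos":[-5.4,-7.3,10],"rot":[0,0,0.15],"grip":0.6},{"delta_pos":[-5.4,-7.3,10],"rot":[0,0,0.15],"grip":0.6},{"delta_pos":[-5.4,-7.3,12],"rot":[0,0,0.15],"grip":0.6},{"delta_pos":[-5.4,-7.3,15],"rot":[0,0,0.15],"grip":0.6},{"delta_pos":[-5.4,-7.3,17.5],"rot":[0,0,0.15],"grip":0.6},{"delta_pos":[-5.4,-7.3,18.4],"rot":[0,0,0.15],"grip":0.6},{"delta_pos":[-5.4,-7.3,18.4],"rot":[0,0,0.15],"grip":0.6},{"delta_pos":[-5.4,-7.3,18.4],"rot":[0,0,0.15],"grip":0.6}]'
python3 -m jog '[{"delta_pos":[0,0,0],"rot":[0,0,0],"grip":0.4},{"delta_pos":[0,0,0],"rot":[0,0,0],"grip":0.2},{"delta_pos":[0,0,0],"rot":[0,0,0],"grip":0},{"delta_pos":[0,0,0],"rot":[0,0,0],"grip":0},{"delta_pos":[0,0,0],"rot":[0,0,0],"grip":0},{"delta_pos":[0,0,0],"rot":[0,0,0],"grip":0},{"delta_pos":[0,0,0],"rot":[0,0,0],"grip":0},{"delta_pos":[0,0,0],"rot":[0,0,0],"grip":0}]'
python3 -m jog '[{"delta_pos":[0,0,-4],"rot":[0,0,0],"grip":0},{"delta_pos":[0,0,-8],"rot":[0,0,0],"grip":0},{"delta_pos":[0,0,-22],"rot":[0,0,-0.9],"grip":0},{"delta_pos":[0,0,-22],"rot":[0,0,-0.9],"grip":0},{"delta_pos":[0,0,-22],"rot":[0,0,-0.9],"grip":0},{"delta_pos":[0,0,-22],"rot":[0,0,-0.9],"grip":0},{"delta_pos":[0,0,-22],"rot":[0,0,-0.9],"grip":0},{"delta_pos":[0,0,-22],"rot":[0,0,-0.9],"grip":0},{"delta_pos":[0,0,-22],"rot":[0,0,-0.9],"grip":0},{"delta_pos":[0,0,-22],"rot":[0,0,-0.9],"grip":0}]'
python3 -c "
from h import *
go(rod(-.15,.185,.30),.083+np.pi)"
```

```text
t: 32.38
tcp_pos: [0.4487, -0.0399, 0.0781]
orientation: [[0.989, -0.149, -0.0], [-0.149, -0.989, 0.0], [-0.0, -0.0, -1.0]]
contact_force: [1.2, -0.1, 1.0]
finger_gap: 0.0513
finger_force: 0.0
t: 33.05
tcp_pos: [0.4497, -0.0402, 0.0791]
orientation: [[0.989, -0.15, 0.002], [-0.15, -0.989, -0.001], [0.002, 0.0, -1.0]]
contact_force: [-1.2, 0.5, 5.7]
finger_gap: 0.0123
finger_force: 62.3
t: 33.88
tcp_pos: [0.4482, -0.0398, 0.2975]
orientation: [[0.727, 0.686, -0.0], [0.686, -0.727, 0.0], [-0.0, -0.0, -1.0]]
contact_force: [-0.7, -0.6, -1.7]
finger_gap: 0.0123
finger_force: 61.3
delta cm [ 23.46 -24.28  -0.25]
  rot [-1.000e-03 -0.000e+00 -2.468e+00] q6 0.55
  rot [-0.     0.     0.673] q6 0.55
  tcp [ 0.4482 -0.0398  0.2975] yaw 0.756
```

```bash
python3 -m jog '[{"delta_pos":[23.5,-24.3,-0.2],"rot":[0,0,-1.25],"grip":0},{"delta_pos":[23.5,-24.3,-0.2],"rot":[0,0,-1.25],"grip":0},{"delta_pos":[23.5,-24.3,-0.2],"rot":[0,0,-1.25],"grip":0},{"delta_pos":[23.5,-24.3,-0.2],"rot":[0,0,-1.25],"grip":0},{"delta_pos":[23.5,-24.3,-0.2],"rot":[0,0,-1.25],"grip":0},{"delta_pos":[23.5,-24.3,-0.2],"rot":[0,0,-1.25],"grip":0},{"delta_pos":[23.5,-24.3,-0.2],"rot":[0,0,-1.25],"grip":0},{"delta_pos":[23.5,-24.3,-0.2],"rot":[0,0,-1.25],"grip":0},{"delta_pos":[23.5,-24.3,-0.2],"rot":[0,0,-1.25],"grip":0},{"delta_pos":[23.5,-24.3,-0.2],"rot":[0,0,-1.25],"grip":0}]'
python3 -m jog '[{"delta_pos":[0,0,0],"rot":[0,0,-1.21],"grip":0},{"delta_pos":[0,0,0],"rot":[0,0,-1.21],"grip":0},{"delta_pos":[0,0,0],"rot":[0,0,-1.21],"grip":0},{"delta_pos":[0,0,0],"rot":[0,0,-1.21],"grip":0},{"delta_pos":[0,0,0],"rot":[0,0,-1.21],"grip":0},{"delta_pos":[0,0,0],"rot":[0,0,-1.21],"grip":0},{"delta_pos":[0,0,0],"rot":[0,0,-1.21],"grip":0},{"delta_pos":[0,0,0],"rot":[0,0,-1.21],"grip":0},{"delta_pos":[0,0,0],"rot":[0,0,-1.21],"grip":0},{"delta_pos":[0,0,0],"rot":[0,0,-1.21],"grip":0}]'
python3 -c "
from h import *
where();go(rod(-.15,.185,.164),.083+np.pi)"
```

```text
t: 34.72
tcp_pos: [0.4538, 0.3008, 0.2987]
orientation: [[-0.426, 0.905, -0.002], [0.905, 0.426, -0.0], [0.001, -0.002, -1.0]]
contact_force: [-0.4, -1.3, -2.3]
finger_gap: 0.0129
finger_force: 61.2
t: 35.55
tcp_pos: [0.4545, 0.2979, 0.2991]
orientation: [[-0.997, -0.075, -0.001], [-0.075, 0.997, -0.001], [0.001, -0.0, -1.0]]
contact_force: [0.2, 0.1, -1.9]
finger_gap: 0.0127
finger_force: 61.2
in rod frame mm [-147.7  184.9] z 0.2991 F [ 0.2  0.1 -1.9] gap 0.0127
delta cm [ 0.22  0.02 13.51]
  rot [-0.    -0.001 -0.008] q6 -1.21
  rot [-2.000e-03  1.000e-03  3.133e+00] q6 -1.21
  tcp [0.4545 0.2979 0.2991] yaw -3.067
```

```bash
python3 -m jog '[{"delta_pos":[0.2,0,3],"rot":[0,0,-0.008],"grip":0},{"delta_pos":[0.2,0,6],"rot":[0,0,-0.008],"grip":0},{"delta_pos":[0.2,0,9],"rot":[0,0,-0.008],"grip":0},{"delta_pos":[0.2,0,12],"rot":[0,0,-0.008],"grip":0},{"delta_pos":[0.2,0,13.5],"rot":[0,0,-0.008],"grip":0},{"delta_pos":[0.2,0,13.5],"rot":[0,0,-0.008],"grip":0},{"delta_pos":[0.2,0,13.5],"rot":[0,0,-0.008],"grip":0},{"delta_pos":[0.2,0,13.5],"rot":[0,0,-0.008],"grip":0}]'
python3 -c "
from h import *
where();go(rod(-.122,.185,.164),.083+np.pi)"
```

```text
t: 36.22
tcp_pos: [0.4537, 0.2983, 0.1661]
orientation: [[-0.997, -0.076, 0.002], [-0.076, 0.997, 0.001], [-0.002, 0.001, -1.0]]
contact_force: [0.5, 0.3, -2.5]
finger_gap: 0.0125
finger_force: 61.2
in rod frame mm [-148.4  185.4] z 0.1661 F [ 0.5  0.3 -2.5] gap 0.0125
delta cm [-2.64 -0.02  0.22]
  rot [ 0.001  0.002 -0.007] q6 -1.21
  rot [ 3.000e-03 -1.000e-03  3.135e+00] q6 -1.21
  tcp [0.4537 0.2983 0.1661] yaw -3.065
```

```bash
python3 -m jog '[{"delta_pos":[0,0,0.12],"rot":[0,0,-0.007],"grip":0},{"delta_pos":[-0.5,0,0.12],"rot":[0,0,-0.007],"grip":0},{"delta_pos":[-1,0,0.12],"rot":[0,0,-0.007],"grip":0},{"delta_pos":[-1.5,0,0.12],"rot":[0,0,-0.007],"grip":0},{"delta_pos":[-2,0,0.12],"rot":[0,0,-0.007],"grip":0},{"delta_pos":[-2.6,0,0.12],"rot":[0,0,-0.007],"grip":0},{"delta_pos":[-2.6,0,0.12],"rot":[0,0,-0.007],"grip":0}]'
python3 -c "
from h import *
where();go(rod(-.053,.185,.164),.083+np.pi)"
```

```text
t: 36.8
tcp_pos: [0.4802, 0.2999, 0.1637]
orientation: [[-0.997, -0.083, 0.001], [-0.083, 0.997, 0.0], [-0.001, 0.0, -1.0]]
contact_force: [-0.1, -0.3, -2.0]
finger_gap: 0.0126
finger_force: 61.2
in rod frame mm [-121.9  184.8] z 0.1637 F [-0.1 -0.3 -2. ] gap 0.0126
delta cm [-6.89  0.02 -0.03]
  rot [ 0.     0.001 -0.   ] q6 -1.23
  rot [ 2.000e-03 -0.000e+00  3.141e+00] q6 -1.23
  tcp [0.4802 0.2999 0.1637] yaw -3.059
```

```bash
python3 -m jog '[{"delta_pos":[-0.6,0.02,0],"rot":[0,0,0],"grip":0},{"delta_pos":[-1.3,0.02,0],"rot":[0,0,0],"grip":0},{"delta_pos":[-2,0.02,0],"rot":[0,0,0],"grip":0},{"delta_pos":[-2.7,0.02,0],"rot":[0,0,0],"grip":0},{"delta_pos":[-3.5,0.02,0],"rot":[0,0,0],"grip":0},{"delta_pos":[-4.3,0.02,0],"rot":[0,0,0],"grip":0},{"delta_pos":[-5.1,0.02,0],"rot":[0,0,0],"grip":0},{"delta_pos":[-6,0.02,0],"rot":[0,0,0],"grip":0},{"delta_pos":[-6.9,0.02,0],"rot":[0,0,0],"grip":0},{"delta_pos":[-6.9,0.02,0],"rot":[0,0,0],"grip":0}]'
python3 arc.py '[0,.1,.2,.4,.6,.8]'
```

```text
t: 37.63
tcp_pos: [0.5496, 0.3058, 0.1637]
orientation: [[-0.997, -0.082, 0.001], [-0.082, 0.997, 0.0], [-0.001, 0.0, -1.0]]
contact_force: [0.3, 0.3, -2.0]
finger_gap: 0.0123
finger_force: 61.3
in rod frame mm [-52.3 184.9] z 0.1637 F [ 0.3  0.3 -2. ] gap 0.0123
phi 0.00044358129738775176
0 [-0.73  0.01  0.  ] -0.0
0.1 [-1.18 -0.01  0.  ] 0.1
0.2 [-1.62 -0.08  0.  ] 0.2
0.4 [-2.48 -0.34  0.  ] 0.4
0.6 [-3.27 -0.77  0.  ] 0.6
0.8 [-3.96 -1.35  0.01] 0.8
y60 [-5.230e+00 -1.248e+01  1.000e-02]
```

```bash
python3 -m jog '[{"delta_pos":[-0.73,0,0],"rot":[0,0,0],"grip":0},{"delta_pos":[-1.18,0,0],"rot":[0,0,0.1],"grip":0},{"delta_pos":[-1.62,-0.08,0],"rot":[0,0,0.2],"grip":0},{"delta_pos":[-2.06,-0.19,0],"rot":[0,0,0.3],"grip":0},{"delta_pos":[-2.48,-0.34,0],"rot":[0,0,0.4],"grip":0},{"delta_pos":[-2.89,-0.54,0],"rot":[0,0,0.5],"grip":0},{"delta_pos":[-3.27,-0.77,0],"rot":[0,0,0.6],"grip":0},{"delta_pos":[-3.63,-1.05,0],"rot":[0,0,0.7],"grip":0},{"delta_pos":[-3.96,-1.35,0],"rot":[0,0,0.8],"grip":0},{"delta_pos":[-3.96,-1.35,0],"rot":[0,0,0.8],"grip":0}]'
python3 arc.py '[.9,1,1.2,1.4,1.571]'
```

```text
t: 38.47
tcp_pos: [0.5889, 0.2953, 0.1635]
orientation: [[-0.751, 0.66, 0.001], [0.66, 0.751, -0.0], [-0.0, 0.0, -1.0]]
contact_force: [0.3, 0.1, -2.8]
finger_gap: 0.0127
finger_force: 61.2
in rod frame mm [-13.9 171.2] z 0.1635 F [ 0.3  0.1 -2.8] gap 0.0127
phi 0.8037376450947584
0.9 [-0.52  0.08  0.  ] 0.096
1 [-0.96  0.01  0.  ] 0.196
1.2 [-1.82 -0.25  0.  ] 0.396
1.4 [-2.61 -0.68  0.  ] 0.596
1.571 [-3.21 -1.16  0.  ] 0.767
y60 [-8.97 -6.71  0.  ]
```

```bash
python3 -m jog '[{"delta_pos":[-0.52,0.06,0],"rot":[0,0,0.096],"grip":0},{"delta_pos":[-0.96,0.02,0],"rot":[0,0,0.196],"grip":0},{"delta_pos":[-1.4,-0.09,0],"rot":[0,0,0.296],"grip":0},{"delta_pos":[-1.82,-0.25,0],"rot":[0,0,0.396],"grip":0},{"delta_pos":[-2.23,-0.44,0],"rot":[0,0,0.496],"grip":0},{"delta_pos":[-2.61,-0.67,0],"rot":[0,0,0.596],"grip":0},{"delta_pos":[-2.97,-0.95,0],"rot":[0,0,0.696],"grip":0},{"delta_pos":[-3.21,-1.16,0],"rot":[0,0,0.767],"grip":0},{"delta_pos":[-3.21,-1.16,0],"rot":[0,0,0.767],"grip":0}]'
python3 -m jog '[{"delta_pos":[-1,0.04,0],"rot":[0,0,0.004],"grip":0},{"delta_pos":[-2,0.04,0],"rot":[0,0,0.004],"grip":0},{"delta_pos":[-3,0.04,0],"rot":[0,0,0.004],"grip":0},{"delta_pos":[-3.5,0.04,0],"rot":[0,0,0.004],"grip":0},{"delta_pos":[-3.5,0.04,0],"rot":[0,0,0.004],"grip":0},{"delta_pos":[-3.5,0.04,0.2],"rot":[0,0,0.004],"grip":0},{"delta_pos":[-3.5,0.04,0.2],"rot":[0,0,0.004],"grip":0}]'
python3 -c "
from h import *
where()"
```

```text
t: 39.22
tcp_pos: [0.6047, 0.2654, 0.1634]
orientation: [[-0.087, 0.996, -0.0], [0.996, 0.087, -0.0], [-0.0, -0.0, -1.0]]
contact_force: [0.4, -0.1, -1.7]
finger_gap: 0.0125
finger_force: 61.2
t: 39.8
tcp_pos: [0.6085, 0.2309, 0.1616]
orientation: [[-0.083, 0.997, 0.001], [0.997, 0.083, 0.0], [0.0, 0.001, -1.0]]
contact_force: [-0.7, 0.0, -2.7]
finger_gap: 0.0123
finger_force: 61.4
in rod frame mm [  0.3 105.4] z 0.1616 F [-0.7  0.  -2.7] gap 0.0123
```

```bash
python3 -m jog '[{"delta_pos":[0,0,0],"rot":[0,0,0],"grip":0.2},{"delta_pos":[0,0,0],"rot":[0,0,0],"grip":0.4},{"delta_pos":[0,0,0],"rot":[0,0,0],"grip":0.5},{"delta_pos":[0,0,0],"rot":[0,0,0],"grip":0.5},{"delta_pos":[0,0,0],"rot":[0,0,0],"grip":0.5},{"delta_pos":[0,0,-3],"rot":[0,0,0],"grip":0.5},{"delta_pos":[0,0,-7],"rot":[0,0,0],"grip":0.5},{"delta_pos":[0,0,-11],"rot":[0,0,0],"grip":1},{"delta_pos":[0,0,-12],"rot":[0,0,0],"grip":1},{"delta_pos":[0,0,-12],"rot":[0,0,0],"grip":1}]'
python3 -c "
from h import *
where();go([.54,.236,.281],0)"
```

```text
t: 40.63
tcp_pos: [0.6106, 0.2318, 0.2878]
orientation: [[-0.083, 0.996, 0.01], [0.997, 0.083, 0.002], [0.002, 0.01, -1.0]]
contact_force: [0.7, -0.6, 0.2]
finger_gap: 0.0772
finger_force: 0.0
in rod frame mm [  2.4 106.1] z 0.2878 F [ 0.7 -0.6  0.2] gap 0.0772
delta cm [ 1.   -7.01  0.61]
  rot [ 0.006 -0.009  1.654] q6 0.16
  rot [ 0.009  0.006 -1.488] q6 0.16
  tcp [0.6106 0.2318 0.2878] yaw 1.654
```

```bash
python3 -m jog '[{"delta_pos":[0,-22,-4],"rot":[0,0,0.7],"grip":1},{"delta_pos":[0,-22,-4],"rot":[0,0,0.7],"grip":1},{"delta_pos":[0,-22,-4],"rot":[0,0,0.7],"grip":1},{"delta_pos":[0,-22,-4],"rot":[0,0,0.7],"grip":1},{"delta_pos":[0,-22,-4],"rot":[0,0,0.7],"grip":1},{"delta_pos":[0,-22,-4],"rot":[0,0,0.7],"grip":1},{"delta_pos":[0,-22,-4],"rot":[0,0,0.7],"grip":1},{"delta_pos":[0,-22,-4],"rot":[0,0,0.7],"grip":1}]'
python3 - <<'E'
from h import *
for n in("scene","side"):
    c=cam(n);g=cv2.cvtColor(c["im"],cv2.COLOR_BGR2GRAY);g0=cv2.cvtColor(cv2.imread(f"pics/{n}0.png"),cv2.COLOR_BGR2GRAY)
    print(n)
    for z in(.155,.09):   # tab height, foot height (hanging)
        print(" z",z,[(y,*[int(cv2.blur(k,(3,3))[tuple(px(c,rod(0,y/1000,z)).round().astype(int)[::-1])]) for k in(g,g0)]) for y in range(20,146,5)])
    for nm,p in(("capbar",(.658,-.157,.09)),("capflange",(.658,-.157,.07)),("A0",(.443,-.196,.05)),("B0",(.524,-.106,.05)),("C0",(.448,-.04,.05))):
        u,v=px(c,p).round().astype(int);print(nm,(u,v),int(g[v-1:v+2,u-1:u+2].mean()),int(g0[v-1:v+2,u-1:u+2].mean()))
    cv2.imwrite(f"pics/{n}_end.png",c["im"])
E
```

```text
t: 41.3
tcp_pos: [0.3886, 0.2129, 0.3211]
orientation: [[0.576, 0.817, 0.001], [0.817, -0.576, 0.0], [0.001, 0.001, -1.0]]
contact_force: [-0.3, 0.2, -0.0]
finger_gap: 0.0851
finger_force: 0.0
scene
 z 0.155 [(20, 143, 146), (25, 135, 151), (30, 118, 149), (35, 105, 149), (40, 110, 149), (45, 100, 149), (50, 125, 148), (55, 142, 148), (60, 146, 147), (65, 158, 146), (70, 168, 147), (75, 114, 147), (80, 118, 146), (85, 160, 145), (90, 118, 146), (95, 141, 146), (100, 152, 145), (105, 123, 146), (110, 112, 146), (115, 123, 146), (120, 131, 146), (125, 130, 147), (130, 149, 147), (135, 149, 148), (140, 150, 148), (145, 151, 149)]
 z 0.09 [(20, 101, 146), (25, 101, 145), (30, 100, 145), (35, 98, 145), (40, 96, 145), (45, 99, 146), (50, 96, 146), (55, 97, 146), (60, 98, 146), (65, 99, 146), (70, 98, 146), (75, 94, 147), (80, 96, 146), (85, 96, 147), (90, 98, 147), (95, 98, 147), (100, 99, 147), (105, 98, 148), (110, 94, 148), (115, 87, 148), (120, 100, 148), (125, 151, 149), (130, 151, 149), (135, 151, 150), (140, 151, 150), (145, 151, 150)]
capbar (np.int64(211), np.int64(192)) 22 149
ca
[... 542 characters left out ...]
(130, 131, 131), (135, 129, 132), (140, 128, 132), (145, 127, 132)]
 z 0.09 [(20, 71, 89), (25, 63, 81), (30, 73, 99), (35, 61, 85), (40, 76, 106), (45, 66, 90), (50, 56, 76), (55, 84, 114), (60, 82, 112), (65, 96, 133), (70, 96, 133), (75, 96, 133), (80, 96, 133), (85, 109, 133), (90, 113, 133), (95, 134, 134), (100, 149, 134), (105, 145, 134), (110, 127, 134), (115, 102, 134), (120, 102, 134), (125, 111, 134), (130, 132, 134), (135, 152, 134), (140, 137, 134), (145, 137, 134)]
capbar (np.int64(320), np.int64(255)) 17 151
capflange (np.int64(319), np.int64(261)) 11 99
A0 (np.int64(237), np.int64(290)) 128 98
B0 (np.int64(264), np.int64(260)) 127 123
C0 (np.int64(232), np.int64(247)) 130 103
```

The foot band on the rod is continuous from about y = 19 to 121 mm, which is three clamps side by side. All three old clamp spots are empty and the cap is in the collar. I now hand in.

```bash
python3 -m jog '[{"delta_pos":[0,0,0],"rot":[0,0,0],"grip":1},{"delta_pos":[0,0,0],"rot":[0,0,0],"grip":1},{"delta_pos":[0,0,0],"rot":[0,0,0],"grip":1},{"delta_pos":[0,0,0],"rot":[0,0,0],"grip":1}]' && python3 -c "
from rig import manip
print(manip.hand_in())"
```

```text
t: 41.73
tcp_pos: [0.3893, 0.2127, 0.321]
orientation: [[0.579, 0.816, -0.001], [0.816, -0.579, -0.0], [-0.001, -0.001, -1.0]]
contact_force: [-0.8, -0.5, -1.1]
finger_gap: 0.0854
finger_force: 0.0
the job is handed in; nothing more can be done
None
```

I handed the job in at about 42 s with the cap in the sensor's collar and all three clamps I found on the straight part of the rod next to the post; the hand-in returned no verdict, and I checked the final state by numbers from the two fixed cameras because my 14 pictures were used up.

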